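Stand the chopping boards in the rack, graded by size

TASK

Take the three white chopping boards from their drip stands and stand them upright in the three middle slots of the wooden rack, one to a slot, long edge down, about centred along the slot and fully down on the slot's floor, in order of size with the largest next to the steel tray and the smallest next to the wooden bread paddle. Lower them in gently rather than dropping them, leave the tray and the paddle standing in their slots, and do not knock or shift the glass bowl, the oil bottle or the mug.

Things in the scene. Friction and masses are not known exactly. Their poses are not given: they have to be found in the camera images.
- board_small: small white plastic chopping board, plain rectangle 130 wide x 112 high x 12 mm thick, about 140 g. Starts leaning in a drip stand, long edge down, its top tipped 35 degrees from upright towards the robot's right (-y), within about 15 degrees. Origin: centre of its lower long edge; x: through the thickness; y: along the long edge; z: from the lower edge to the upper edge
- board_medium: medium white plastic chopping board, plain rectangle 155 wide x 130 high x 12 mm thick, about 200 g. Starts leaning in a drip stand, long edge down, its top tipped 35 degrees from upright towards the robot's right (-y), within about 15 degrees. Origin: centre of its lower long edge; x: through the thickness; y: along the long edge; z: from the lower edge to the upper edge
- board_large: large white plastic chopping board, plain rectangle 180 wide x 150 high x 12 mm thick, about 280 g. Starts leaning in a drip stand, long edge down, its top tipped 35 degrees from upright towards the robot's right (-y), within about 15 degrees. Origin: centre of its lower long edge; x: through the thickness; y: along the long edge; z: from the lower edge to the upper edge
- middle_small (a point): centre of the small board
- middle_medium (a point): centre of the medium board
- middle_large (a point): centre of the large board
- stand_small: fixed steel drip stand (100 x 100 mm foot) that holds the small board; all three alike. Origin: centre underside; the board leans to its -x; z up. The board's lower edge rests 24 mm up, over the origin, on a sloped ledge with a lip 9 mm high on the +x side; a back rest 90 mm wide lies under its lower face (-x side), up to 55 mm along it from the lower edge
- stand_medium: fixed steel drip stand (100 x 100 mm foot) that holds the medium board; all three alike. Origin: centre underside; the board leans to its -x; z up. The board's lower edge rests 24 mm up, over the origin, on a sloped ledge with a lip 9 mm high on the +x side; a back rest 90 mm wide lies under its lower face (-x side), up to 55 mm along it from the lower edge
- stand_large: fixed steel drip stand (100 x 100 mm foot) that holds the large board; all three alike. Origin: centre underside; the board leans to its -x; z up. The board's lower edge rests 24 mm up, over the origin, on a sloped ledge with a lip 9 mm high on the +x side; a back rest 90 mm wide lies under its lower face (-x side), up to 55 mm along it from the lower edge
- rack: fixed wooden rack, base 130 (x) x 246 (y) mm, 15 mm thick, carrying six blocks 110 mm long (x) that leave five parallel slots along x, each 18 mm wide, with centres at y = -88, -44, 0, 44 and 88 mm. Slot floor 15 mm, top of the blocks 65 mm above the underside. Origin: centre of the underside; z up. The two end slots are taken by the tray and the paddle
- steel_tray: plain rectangular steel tray with a low rim, 150 x 110 x 12 mm. It already stands on edge in the rack, in one end slot or the other, to be left there. Origin: centre of its lower edge; x: through the thickness, z up
- bread_paddle: dark wooden bread paddle, 150 x 90 x 12 mm with a stub handle 36 mm wide rising 35 mm more at the top. It already stands on edge in the rack, in one end slot or the other, to be left there. Origin: centre of its lower edge; x: through the thickness, z up
- glass_bowl: glass bowl, 120 mm across, 70 mm high; bystander. Origin: centre of the underside
- oil_bottle: amber oil bottle, 60 mm across, 200 mm high; bystander. Origin: centre of the underside
- mug: white mug, 76 mm across, 85 mm high, handle on its y side; bystander. Origin: centre of the underside
There are look-alikes about, which are no part of the job. Leave any purple look-alike of the board_large alone.

How it is judged:
By the outcome, as a careful person would: the job done as asked, in the order asked, and still so for the second after the job is handed in, with the robot touching nothing.
It also fails if it takes over 72 s, if anything falls off the work surface, if the arm or the gripper's body presses on something with over 40 N, if the wrist force passes 120 N, or if a joint passes its speed limit or range.

ROBOT

A 6-joint arm with a two-finger parallel gripper is mounted at the origin on the work surface. World frame = base frame: x ahead of the robot, y to its left, z up, the work surface at z = 0. Lengths are in m, angles in degrees, forces in N, time in s.
With the tool pointing down it reaches from about 0.35 to 0.875 m from the base axis. Payload 4.2 kg.
Tool frame: the origin (TCP) lies on the mounting face of the last link; the fingertips stand 182 mm ahead of it and the grasp point (between the pads) lies 164 mm ahead of it (r.tcp_to_grasp is the distance from the TCP to the grasp point, in m); z points along the fingers, y is the line along which they close (so a half turn about z gives the same grasp; the last joint's range is limited). The gripper opens to 87 mm and grips with 3 to 60 N. Pads are 19 mm wide; open, the fingers measure 117 mm over their backs; the gripper's body (75 mm by 190 mm) begins 51 mm behind the grasp point.
Start: joints at [88.499, 22.042, 0.453, 0, -68.411, -14.817], TCP at [0.176, 0.6, 0.405] pointing down, gripper open.
Joint ranges: [-179.83, 179.83], [-69.29, 118.12], [-61.27, 80.66], [-181.25, 117.63], [-171.15, -9.14], [-177.46, 177.46]. Speed limits (degrees/s): [159.86, 159.86, 180, 180, 180, 180].

INTERFACE

Orientations are given as a 3x3 rotation matrix whose columns are the frame's x, y, z axes.
In Python, from station import sense, eyes, r gives the robot as it stands.
- The arm moves only by the tool jog_arm, never from a script. Its argument "increments" is a list of rows, each a list of 4 numbers: the shift along the tool's x, y, z normalised to -1 to 1, where 1 is 0.02 m, then the turn about the tool's z normalised to -1 to 1, where 1 is 0.08 rad. A call has 1 to 10 rows; each row shifts and turns the commanded pose from where the row before left it, along the tool's axes as they then stand; what a row does not reach is not made up. A row lasts 1/10 s, in which the tool goes at most 50 mm and 8.59 degrees, less where a joint would pass 70% of its speed; a pose out of reach is approached as far as the arm can. A call with a number of a shift or a turn outside -1 to 1 is refused whole. A call with a gripper value outside its range is refused whole. "grip" is the finger opening in mm, from 0 to 87, set as the call begins (left out, the last holds). The fingers move at their own pace and stop on an object; the grip force is fixed at half the most. Time passes only in rows, so rows that do not move let the fingers close. It gives the time, the measured TCP pose, the force, the opening and the grip force at its end, in the units of the state.
- sense(): the state, without advancing time (a new reading comes with each control period).
- eyes.capture(name): name is "scene" or "top" or "wrist"; returns the picture (400x640x3 uint8, blue, green, red); there is no depth.
- eyes.get_calibration(name): a dict with "camera_matrix" (3x3 intrinsics, pixels), "k1" (the pictures are not rectified: a ray, as slopes to the right and down, at radius r is drawn at 1 + k1 r^2 times it, then the intrinsics apply), "R" (3x3) and "t" (3): a world point X has camera coordinates R X + t; the wrist camera has in their place "T_tool_cam" (4x4, takes a point from camera to tool coordinates, whose origin is the TCP and whose axes are the flange's). Camera axes: x right, y down, z forward; pixel columns grow to the right and rows downward; lengths in m; the calibration is good to about 2 mm. A picture is of the moment at which its call begins: read the wrist's pose just before it. get_calibration takes no time and is no camera call.
- r.finish_job(): hands the job in; it is judged then, once.
Trained networks look in the newest picture that a camera, given by its name, has taken for a name from the list of things; names that differ only in an ending like _2 or _b are one class to them, and where a whole thing is asked for, a point or a joint stands for the part that bears it (a point fixed in the world has none). Each returns a list of dicts, best first, with "conf" (0 to 1); they miss things now and then, are a little off and sometimes report something else, mostly with a low value. They report only what shows in the picture. A call takes as long as a camera call. They do not tell look-alikes from the thing itself.
- eyes.spot_in(camera, name): "centre" ([x, y, z] in m, in world coordinates, good to about 4 mm: the middle of the surface that is visible of it).
- eyes.outline_of(camera, name): "mask" (400x640 bool, what is visible of it).
The state is a dict: "time_s": time; "joints": joint angles; "joint_velocities": joint speeds; "effort": joint torques, N m; "tcp_pos": TCP position; "ee_rot": TCP orientation; "wrist_force": force on the tool from outside, world axes, zero at the start; "moment": the same for the moment, N m; "gripper_width": opening from 0.0 (shut) to 1.0 (fully open); "gripper_force": force on a finger pad.
Only numpy, scipy, OpenCV 4.12 (cv2) and the standard library are available. Lean on these libraries where they do the work, as an engineer would, in place of code of your own. Each camera call takes 0.05 s, during which the arm holds its last target. There are 200 camera calls.

## Working session

There is one attempt and no reset: what is moved stays moved. The work goes in short steps, Python scripts to look and compute and a tool call to move; the robot and the scene stay as the last step left them, time stands still between calls to the robot, and variables do not carry over. Pictures are saved under pics/ and viewed, at most 10 in all, crops included, and the job is handed in when it is done.

Besides the shell and the picture viewer there is one more tool, called after "Request:" as name(argument=value, ...), one argument or row to a line, values as JSON. jog_arm: Moves the arm, as the interface text tells. Its arguments: {"type":"object","properties":{"increments":{"type":"array"},"grip":{"type":"number"}},"required":["increments"]}

```bash
mkdir -p pics; ls; cat > h.py <<'E'
import numpy as np, cv2
from station import sense, eyes, r
np.set_printoptions(precision=4,suppress=True)
def ray(cam,uv):
    c=eyes.get_calibration(cam); K=c["camera_matrix"]
    K=np.array(K); p=(np.array(uv,float)-K[:2,2])/[K[0,0],K[1,1]]; q=p.copy()
    for _ in range(20): q=p/(1+c["k1"]*(q@q))
    d=np.append(q,1)
    if "R" in c: R=np.array(c["R"]); return -R.T@np.array(c["t"]), R.T@d
    s=sense(); T=np.array(c["T_tool_cam"]); E=np.array(s["ee_rot"])
    return np.array(s["tcp_pos"])+E@T[:3,3], E@T[:3,:3]@d
def atz(cam,uv,z):
    o,d=ray(cam,uv); return o+d*(z-o[2])/d[2]
def proj(cam,X):
    c=eyes.get_calibration(cam); K=np.array(c["camera_matrix"]); Y=np.array(c["R"])@X+np.array(c["t"])
    q=Y[:2]/Y[2]; q=q*(1+c["k1"]*(q@q)); return q*[K[0,0],K[1,1]]+K[:2,2]
E
python3 - <<'E'
from h import *
s=sense(); print(s["time_s"],s["tcp_pos"],np.array(s["ee_rot"]))
for c in("scene","top"):
    cv2.imwrite(f"pics/{c}0.png",eyes.capture(c))
    k=eyes.get_calibration(c); print(c,-np.array(k["R"]).T@np.array(k["t"]),np.array(k["R"]))
    for n in("board_small","board_medium","board_large","stand_small","rack","steel_tray","bread_paddle","glass_bowl","oil_bottle","mug"):
        print(n,[(np.round(d["centre"],3).tolist(),round(d["conf"],2)) for d in eyes.spot_in(c,n)])
print(sense()["time_s"], eyes.get_calibration("wrist"))
E
```

```text
pics
0.0 [0.1755 0.5996 0.4037] [[ 0.9597 -0.2811 -0.0005]
 [-0.2811 -0.9597 -0.0021]
 [ 0.0001  0.0021 -1.    ]]
scene [ 1.2915 -0.1689  0.9151] [[ 0.0402  0.9992 -0.0008]
 [ 0.7551 -0.0309 -0.6549]
 [-0.6543  0.0257 -0.7558]]
board_small [([0.657, -0.173, 0.081], 0.78)]
board_medium [([0.459, -0.063, 0.097], 0.7)]
board_large [([0.482, -0.366, 0.099], 0.77), ([0.56, -0.596, 0.012], 0.58), ([0.659, -0.133, 0.006], 0.27)]
stand_small [([0.658, -0.131, 0.006], 0.92), ([0.657, -0.173, 0.08], 0.7)]
rack [([0.538, 0.239, 0.05], 0.74), ([0.457, -0.061, 0.096], 0.16)]
steel_tray [([0.549, 0.154, 0.096], 0.64)]
bread_paddle [([0.509, 0.325, 0.087], 0.8)]
glass_bowl [([0.71, 0.077, 0.04], 0.98)]
oil_bottle [([0.737, 0.246, 0.115], 0.69), ([0.656, -0.177, 0.084], 0.17)]
mug [([0.686, -0.362, 0.053], 0.88), ([0.657, -0.176, 0.083], 0.48)]
top [ 0.3273 -0.1296  1.3513] [[ 0.029  -0.9996  0.0026]
 [-0.9796 -0.0289 -0.1988]
 [ 0.1988  0.0032 -0.98  ]]
board_small [([0.645, -0.176, 0.086], 0.88), ([0.48, -0.307, 0.006], 0.43), ([0.463, -0.369, 0.097], 0.36)]
board_medium [([0.43, -0.054, 0.093], 0.72), ([0.685, -0.368, 0.037], 0.32)]
board_large [([0.465, -0.366, 0.1], 0.84), ([0.551, -0.589, 0.012], 0.55)]
stand_small [([0.626, -0.12, 0.009], 0.7)]
rack [([0.504, 0.23, 0.064], 0.71)]
steel_tray [([0.523, 0.15, 0.114], 0.87)]
bread_paddle [([0.484, 0.321, 0.091], 0.86)]
glass_bowl [([0.744, 0.079, 0.031], 0.58)]
oil_bottle [([0.709, 0.24, 0.13], 0.75)]
mug [([0.682, -0.37, 0.035], 0.74)]
1.1 {'camera_matrix': array([[304.0499,   0.    , 316.6946],
       [  0.    , 304.0499, 202.5043],
       [  0.    ,   0.    ,   1.    ]]), 'k1': -0.01148093511685904, 'T_tool_cam': array([[-0.0006, -0.9631, -0.2693,  0.0737],
       [ 1.    , -0.0007,  0.0004,  0.0012],
       [-0.0006, -0.2693,  0.9631,  0.0194],
       [ 0.    ,  0.    ,  0.    ,  1.    ]])}
```

View pics/top0.png

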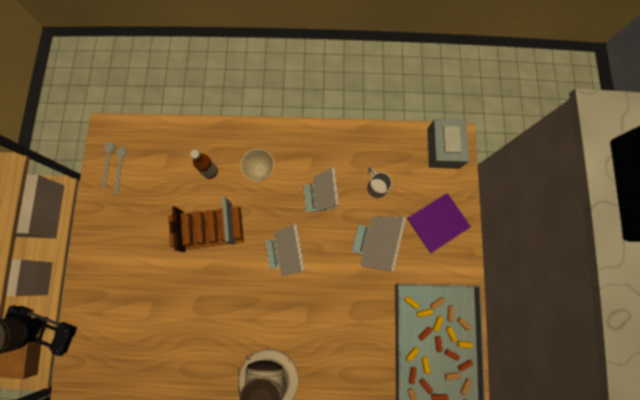

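View pics/scene0.png

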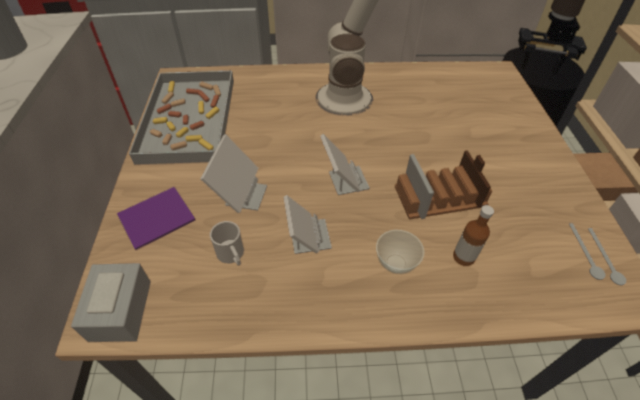

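```bash
cat >> h.py <<'E'
from scipy.optimize import minimize
U=4
def hullmask(cam,P):
    q=np.array([proj(cam,p) for p in P])
    m=np.zeros((400*U,640*U),np.uint8)
    cv2.fillConvexPoly(m,cv2.convexHull(np.round((q+.5)*U-.5).astype(np.int32)),1); return m
def box(x0,x1,y0,y1,z0,z1): return np.array([[a,b,c] for a in(x0,x1) for b in(y0,y1) for c in(z0,z1)])
def Rz(a): return np.array([[np.cos(a),-np.sin(a),0],[np.sin(a),np.cos(a),0],[0,0,1]])
def boardpts(p,w,h):  # p: x,y,yaw,tilt ; yaw of long edge from world +x ; leans to -y
    x,y,yw,t=p; B=box(-w/2,w/2,-.006,.006,0,h)
    c,s=np.cos(t),np.sin(t); Rx=np.array([[1,0,0],[0,c,-s],[0,s,c]])  # +t about x: z-> -y
    return (Rz(yw)@Rx@B.T).T+[x,y,.024]
SZ=dict(small=(.13,.112),medium=(.155,.13),large=(.18,.15))
E
cat > fit.py <<'E'
from h import *
up=lambda m:cv2.resize(m.astype(np.float32),None,fx=U,fy=U,interpolation=cv2.INTER_LINEAR)>.5
def fit(f,M,p0,step):
    def cost(p):
        s=0
        for c,m in M.items():
            g=f(c,p)>0; s+=1-(g&m).sum()/(g|m).sum()
        return s
    p0=np.array(p0,float); S=np.vstack([p0]+[p0+np.eye(len(p0))[i]*step[i] for i in range(len(p0))])
    o=minimize(cost,p0,method="Nelder-Mead",options=dict(initial_simplex=S,maxfev=220,xatol=2e-4,fatol=1e-4))
    return o.x,o.fun
if __name__=="__main__":
    for c in("scene","top"): eyes.capture(c)
    O={}
    for n in("board_small","board_medium","board_large","rack","steel_tray","bread_paddle"):
        for c in("scene","top"):
            L=eyes.outline_of(c,n); print(n,c,[(round(d["conf"],2),int(d["mask"].sum()),np.argwhere(d["mask"]).mean(0).round().tolist()) for d in L])
            if L: O[c+n]=L[0]["mask"]
    np.savez("masks.npz",**O)
    for n,g in dict(small=(.65,-.13),medium=(.445,-.02),large=(.475,-.31)).items():
        w,h=SZ[n]; M={c:up(O[c+"board_"+n]) for c in("scene","top") if c+"board_"+n in O}
        for MM in [M]+[{c:m} for c,m in M.items()]:
            x,e=fit(lambda c,p:hullmask(c,boardpts(p,w,h)),MM,[*g,0,.6],[.02,.02,.15,.15]); print(n,list(MM),x,np.degrees(x[2:]),e)
    def rack(c,p):
        T=lambda B:(Rz(p[2])@B.T).T+[p[0],p[1],0]
        m=hullmask(c,T(box(-.065,.065,-.123,.123,0,.015)))
        for k in range(6):
            y=-.11+.044*k; m|=hullmask(c,T(box(-.055,.055,y-.013,y+.013,.015,.065)))
        y=-.088;m|=hullmask(c,T(box(-.075,.075,y-.006,y+.006,.015,.125)))
        y=.088;m|=hullmask(c,T(box(-.075,.075,y-.006,y+.006,.015,.105)))|hullmask(c,T(box(-.018,.018,y-.006,y+.006,.1,.14)))
        return m
    M={c:up(O[c+"rack"]|O[c+"steel_tray"]|O[c+"bread_paddle"]) for c in("scene","top")}
    for MM in [M]+[{c:m} for c,m in M.items()]:
        x,e=fit(rack,MM,[.52,.24,.07],[.02,.02,.15]); print("rack",list(MM),x,np.degrees(x[2]),e)
    print(sense()["time_s"])
E
python3 fit.py
```

```text
board_small scene [(0.61, 1124, [224.0, 300.0]), (0.36, 2473, [192.0, 440.0])]
board_small top [(0.81, 830, [190.0, 326.0]), (0.34, 336, [220.0, 227.0])]
board_medium scene [(0.69, 754, [163.0, 340.0])]
board_medium top [(0.88, 1067, [250.0, 289.0])]
board_large scene [(0.9, 2475, [173.0, 230.0]), (0.58, 2728, [217.0, 155.0]), (0.56, 416, [195.0, 254.0])]
board_large top [(0.82, 1769, [243.0, 383.0]), (0.67, 2078, [222.0, 439.0]), (0.43, 472, [229.0, 177.0])]
rack scene [(0.96, 2846, [193.0, 440.0]), (0.45, 1714, [251.0, 399.0])]
rack top [(0.95, 1907, [228.0, 209.0]), (0.33, 792, [164.0, 256.0])]
steel_tray scene [(0.84, 892, [185.0, 420.0]), (0.74, 2413, [173.0, 229.0])]
steel_tray top [(0.66, 371, [221.0, 227.0]), (0.52, 794, [190.0, 326.0])]
bread_paddle scene [(0.77, 767, [175.0, 476.0])]
bread_paddle top [(0.8, 503, [229.0, 177.0]), (0.7, 1852, [228.0, 208.0])]
small ['scene', 'top'] [ 0.6402 -0.1447  0.1273  0.5986] [ 7.2926 34.2955] 0.11647750613065577
small ['scene'] [ 0.642  -0.1449  0.1341  0.5959] [ 7.6833 34.1409] 0.04504699146591773Traceback (most recent call last):
  F
[... 469 characters left out ...]
                  **options)
    fxr = func(xr)
    fx = function(np.copy(x), *(wrapper_args + args))
  File "fit.py", line 7, in cost
    g=f(c,p)>0; s+=1-(g&m).sum()/(g|m).sum()
      ~^^^^^
  File "fit.py", line 23, in <lambda>
    x,e=fit(lambda c,p:hullmask(c,boardpts(p,w,h)),MM,[*g,0,.6],[.02,.02,.15,.15]); print(n,list(MM),x,np.degrees(x[2:]),e)
                       ~~~~~~~~^^^^^^^^^^^^^^^^^^^
  File "h.py", line 20, in hullmask
    q=np.array([proj(cam,p) for p in P])
                ~~~~^^^^^^^
  File "h.py", line 15, in proj
    c=eyes.get_calibration(cam); K=np.array(c["camera_matrix"]); Y=np.array(c["R"])@X+np.array(c["t"])
ValueError: time passes only in moves, steps and waits
```

```bash
sed -i 's/^def ray/CAL={c:eyes.get_calibration(c) for c in("scene","top","wrist")}\ndef ray/; s/c=eyes.get_calibration(cam)/c=CAL[cam]/' h.py
python3 - <<'E'
s=open("fit.py").read()
i=s.index('    for c in("scene","top"): eyes'); j=s.index('    for n,g in')
s=s[:i]+'    O=np.load("masks.npz")\n'+s[j:]
open("fit.py","w").write(s)
E
python3 fit.py
```

```text
small ['scene', 'top'] [ 0.6402 -0.1447  0.1273  0.5986] [ 7.2926 34.2955] 0.11647750613065577
small ['scene'] [ 0.642  -0.1449  0.1341  0.5959] [ 7.6833 34.1409] 0.04504699146591773
small ['top'] [ 0.6376 -0.1393  0.1712  0.6753] [ 9.8069 38.6941] 0.10574324324324325
medium ['scene', 'top'] [ 0.4233 -0.0197  0.2098  0.6025] [12.0209 34.5179] 0.11474280969560868
medium ['scene'] [ 0.4236 -0.0199  0.2114  0.608 ] [12.1113 34.8372] 0.04624045034177726
medium ['top'] [ 0.4225 -0.0205  0.2001  0.5786] [11.4659 33.1524] 0.046127755794234004
large ['scene', 'top'] [ 0.4762 -0.3284 -0.2305  0.5835] [-13.2062  33.4311] 0.08863891603244578
large ['scene'] [ 0.4798 -0.3287 -0.2338  0.5745] [-13.3966  32.9149] 0.0263203463203463
large ['top'] [ 0.4739 -0.3302 -0.2352  0.5659] [-13.4753  32.4213] 0.040911427102963804
rack ['scene', 'top'] [0.507  0.241  0.1616] 9.260985640168716 0.13223311172476127
rack ['scene'] [0.5103 0.2402 0.1469] 8.418653552865193 0.04455886179084445
rack ['top'] [0.5044 0.2402 0.163 ] 9.337413394611598 0.061669768337290654
1.8
```

Request:
jog_arm(
  increments=[
    [0,0,0,-1],
    [0,0,0,-1],
    [0,0,0,-1],
    [0,0,0,-1],
    [0,0,0,-1],
    [0,0,0,-0.5],
    [0.45,0.95,0,0],
    [0.45,0.95,0,0],
    [0.45,0.95,0,0],
    [0.45,0.95,0,0],
  ],
)

```text
time_s: 2.8
tcp_pos: [0.2233, 0.5295, 0.4048]
ee_rot: [[0.988, 0.155, 0.0], [0.155, -0.988, 0.0], [0.0, -0.0, -1.0]]
wrist_force: [1.0, -0.4, 0.0]
gripper_width: 0.996
gripper_force: 0.0
```

Request:
jog_arm(
  increments=[
    [0.45,0.95,0,0],
    [0.45,0.95,0,0],
    [0.45,0.95,0,0],
    [0.45,0.95,0,0],
    [0.45,0.95,0,0],
    [0.45,0.95,0,0],
    [0.45,0.95,0,0],
    [0.45,0.95,0,0],
    [0.45,0.95,0,0],
    [0.45,0.95,0,0],
  ],
)

```text
time_s: 3.8
tcp_pos: [0.3419, 0.3549, 0.4048]
ee_rot: [[0.988, 0.154, 0.0], [0.154, -0.988, 0.0], [0.0, -0.0, -1.0]]
wrist_force: [-0.1, -0.4, -0.4]
gripper_width: 1.003
gripper_force: 0.0
```

Request:
jog_arm(
  increments=[
    [0.45,0.95,0,0],
    [0.45,0.95,0,0],
    [0.45,0.95,0,0],
    [0.45,0.95,0,0],
    [0.45,0.95,0,0],
    [0.45,0.95,0,0],
    [0,0,0,0],
    [0,0,0,0],
  ],
  grip=60,
)

```text
time_s: 4.6
tcp_pos: [0.4123, 0.2514, 0.4048]
ee_rot: [[0.988, 0.153, 0.0], [0.153, -0.988, 0.0], [0.0, -0.0, -1.0]]
wrist_force: [0.0, 0.8, 0.3]
gripper_width: 0.687
gripper_force: 0.0
```

```bash
python3 - <<'E'
from h import *
s=sense(); print(s["time_s"],s["tcp_pos"],np.array(s["ee_rot"]),s["gripper_width"])
im=eyes.capture("wrist"); cv2.imwrite("pics/w1.png",im)
np.savez("w1.npz",p=s["tcp_pos"],R=s["ee_rot"])
L=eyes.outline_of("wrist","rack"); print([(d["conf"],d["mask"].sum()) for d in L])
E
```

```text
4.6 [0.4123 0.2514 0.4048] [[ 0.9882  0.1532  0.0001]
 [ 0.1532 -0.9882  0.0003]
 [ 0.0001 -0.0003 -1.    ]] 0.687018287388031
[(0.59, np.int64(19701)), (0.26, np.int64(10812))]
```

View pics/w1.png

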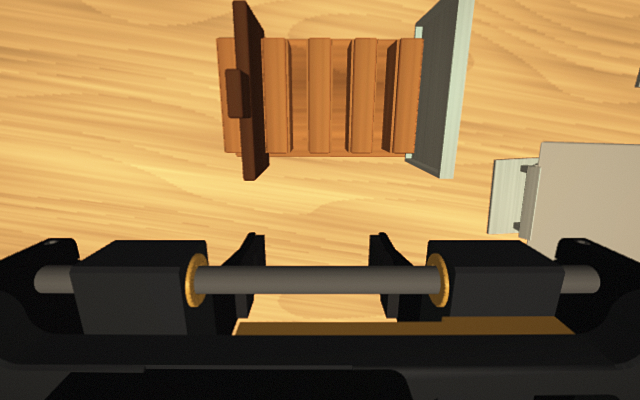

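```bash
python3 - <<'E'
from h import *
im=cv2.imread("pics/w1.png")
c=cv2.resize(im[20:170,210:450],None,fx=3.33,fy=3.33,interpolation=cv2.INTER_CUBIC)
w=np.load("w1.npz")
C=CAL["wrist"];T=C["T_tool_cam"];K=C["camera_matrix"]
def pw(X):
    Y=np.linalg.inv(T)@np.append(w["R"].T@(X-w["p"]),1); q=Y[:2]/Y[2]; q=q*(1+C["k1"]*(q@q)); return q*K[0,0]+K[:2,2]
for p in ([.507,.241,.1616],):
    for k in range(6):
        y=-.11+.044*k; B=np.array([[-.055,y-.013,.065],[.055,y-.013,.065],[.055,y+.013,.065],[-.055,y+.013,.065]])
        q=np.array([pw(Rz(p[2])@b+[p[0],p[1],0]) for b in B]); print(k,q.round(1).tolist())
        cv2.polylines(c,[np.round((q-[210,20])*3.33).astype(np.int32)],True,(0,255,0),1)
cv2.imwrite("pics/w1c.png",c)
g=cv2.cvtColor(im,cv2.COLOR_BGR2GRAY).astype(int)
for v in(60,95,130): print(v,[int(x) for x in g[v-2:v+3,215:470].mean(0)])
E
```

```text
0 [[456.9, 152.5], [469.8, 36.6], [442.7, 36.7], [432.2, 152.7]]
1 [[415.1, 152.8], [423.8, 36.8], [396.6, 36.9], [390.3, 153.0]]
2 [[373.1, 153.1], [377.8, 37.0], [350.5, 37.2], [348.3, 153.3]]
3 [[331.1, 153.4], [331.6, 37.4], [304.3, 37.6], [306.3, 153.7]]
4 [[289.1, 153.8], [285.4, 37.8], [258.1, 38.1], [264.3, 154.0]]
5 [[247.2, 154.2], [239.3, 38.3], [212.1, 38.7], [222.4, 154.4]]
60 [199, 196, 161, 104, 111, 121, 124, 125, 127, 129, 131, 132, 132, 133, 134, 133, 131, 132, 135, 141, 111, 59, 50, 54, 55, 57, 59, 60, 60, 61, 62, 63, 58, 52, 36, 25, 26, 24, 26, 26, 27, 27, 29, 28, 27, 29, 62, 118, 115, 114, 122, 124, 125, 127, 129, 132, 133, 133, 134, 135, 136, 133, 131, 134, 137, 140, 141, 142, 140, 129, 106, 128, 138, 92, 62, 62, 84, 117, 123, 122, 122, 121, 122, 122, 123, 121, 122, 121, 120, 120, 121, 131, 136, 100, 101, 121, 125, 126, 127, 129, 132, 133, 134, 135, 136, 136, 136, 133, 134, 137, 141, 141, 143, 143, 133, 115, 133, 136, 135, 136, 135, 136, 136, 135, 136, 136, 136, 136, 136, 137, 140, 141, 69, 49, 50, 56, 130, 140, 82, 92, 116, 124, 126, 127, 128, 130, 132, 134, 13
[... 2188 characters left out ...]
 136, 135, 138, 140, 143, 144, 145, 140, 127, 138, 143, 143, 143, 142, 143, 142, 141, 142, 142, 143, 142, 142, 144, 146, 92, 56, 46, 56, 138, 149, 88, 96, 121, 125, 125, 127, 130, 132, 135, 140, 139, 139, 138, 136, 135, 137, 141, 143, 144, 145, 139, 126, 140, 141, 141, 140, 141, 142, 142, 144, 145, 94, 55, 51, 53, 55, 53, 51, 50, 57, 128, 146, 109, 71, 99, 123, 126, 125, 127, 129, 130, 135, 139, 139, 138, 137, 135, 134, 137, 141, 141, 143, 145, 140, 130, 89, 76, 75, 77, 79, 80, 79, 79, 77, 77, 80, 78, 80, 80, 79, 81, 80, 80, 78, 80, 79, 81, 79, 80, 79, 78, 75, 75, 122, 211, 213, 210, 213, 210, 211, 213, 214, 214, 211, 207, 207, 210, 209, 193, 183, 183, 185, 186, 185, 186, 187, 187, 187, 187]
```

View pics/w1c.png

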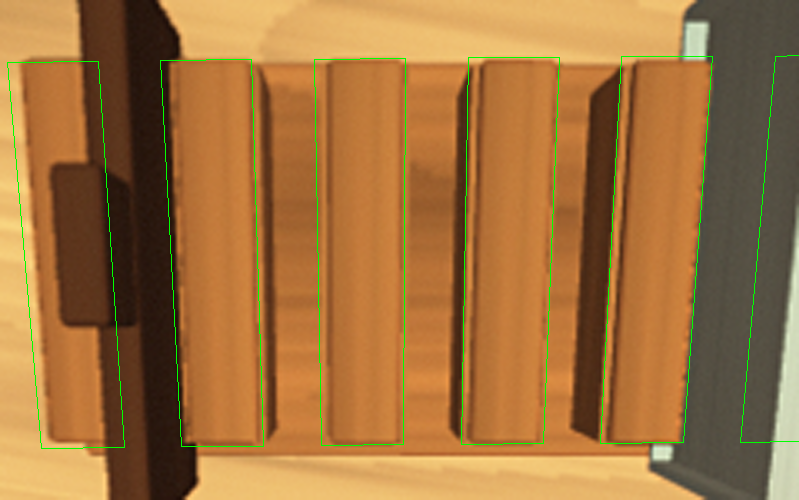

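Request:
jog_arm(
  increments=[
    [0.34,1,0,0],
    [0.34,1,0,0],
    [0.34,1,0,0],
    [0.34,1,0,0],
    [0.34,1,0,0],
    [0.34,1,0,0],
    [0.34,1,0,0],
    [0.34,1,0,0],
    [0.34,1,0,0],
    [0.34,1,0,0],
  ],
)

```text
time_s: 5.7
tcp_pos: [0.5105, 0.0651, 0.4048]
ee_rot: [[0.988, 0.156, 0.0], [0.156, -0.988, 0.0], [0.0, -0.0, -1.0]]
wrist_force: [-0.3, -0.1, 0.1]
gripper_width: 0.689
gripper_force: 0.0
```

Request:
jog_arm(
  increments=[
    [0.34,1,0,0],
    [0.34,1,0,0],
    [0.34,1,0,0],
    [0.34,1,0,0],
    [0.34,1,0,0],
    [0.34,1,0,0],
    [0.34,1,0,0],
    [0.34,1,0,0],
    [0.34,1,0,0],
    [0.34,1,0,0],
  ],
)

```text
time_s: 6.7
tcp_pos: [0.6089, -0.1218, 0.4046]
ee_rot: [[0.988, 0.156, -0.0], [0.156, -0.988, 0.0], [-0.0, -0.0, -1.0]]
wrist_force: [0.0, -0.4, 0.6]
gripper_width: 0.691
gripper_force: 0.0
```

Request:
jog_arm(
  increments=[
    [0.34,1,0,0],
    [0.34,1,0,0],
    [0.34,1,0,0],
    [0.34,1,0,0],
    [0,0,1,0],
    [0,0,1,0],
    [0,0,1,0],
    [0,0,1,0],
    [0,0,0,0],
  ],
)

```text
time_s: 7.6
tcp_pos: [0.6471, -0.1957, 0.3209]
ee_rot: [[0.988, 0.155, -0.007], [0.155, -0.988, 0.002], [-0.007, -0.003, -1.0]]
wrist_force: [-1.0, 0.6, -1.0]
gripper_width: 0.689
gripper_force: 0.0
```

```bash
python3 - <<'E'
from h import *
s=sense(); print(s["time_s"],s["tcp_pos"],s["gripper_width"])
a=eyes.capture("scene")[130:330,200:420]; b=eyes.capture("wrist")[60:380,120:520]
a=cv2.resize(a,(440,400),interpolation=cv2.INTER_CUBIC); b=cv2.resize(b,(360,288)); b=cv2.copyMakeBorder(b,0,112,0,0,cv2.BORDER_CONSTANT)
cv2.imwrite("pics/s2.png",np.hstack([a,b]))
E
```

```text
7.6 [ 0.6471 -0.1957  0.3209] 0.6892902974345235
```

View pics/s2.png

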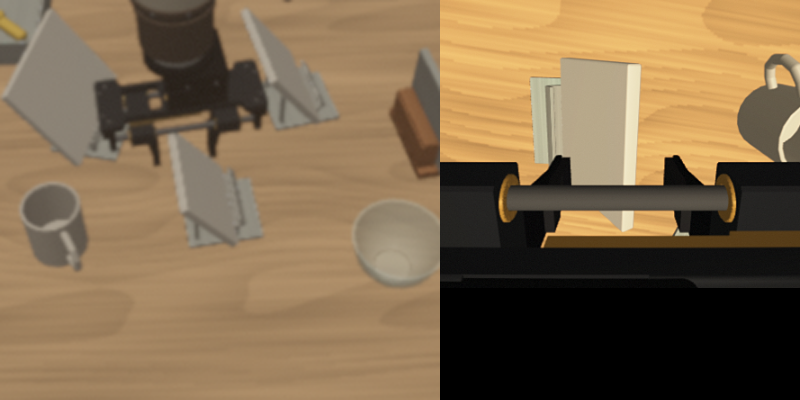

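```bash
python3 - <<'E'
from h import *
f=lambda x,y:((x-440)/.9+120,y/.9+60)
A=atz("wrist",f(640,65),.113);B=atz("wrist",f(632.5,229),.113);print(A,B,np.linalg.norm(A-B),np.degrees(np.arctan2(*(A-B)[1::-1])),(A+B)/2)
p=[.640,-.144,np.radians(8.5),np.radians(34.3)]
P=boardpts(p,.13,.112);print(P[[1,5]])
E
```

```text
[ 0.7142 -0.2029  0.113 ] [ 0.5848 -0.2201  0.113 ] 0.13050800276456243 7.553031575043175 [ 0.6495 -0.2115  0.113 ]
[[ 0.5858 -0.2209  0.1131]
 [ 0.7143 -0.2017  0.1131]]
```

Request:
jog_arm(
  increments=[
    [0,0.05,1,0],
    [0,0,1,0],
    [0,0,0.45,0],
    [0,0,0,0],
  ],
)

```text
time_s: 8.1
tcp_pos: [0.6478, -0.1976, 0.2754]
ee_rot: [[0.988, 0.155, -0.001], [0.155, -0.988, -0.0], [-0.001, -0.0, -1.0]]
wrist_force: [-0.1, 0.2, 0.7]
gripper_width: 0.693
gripper_force: 0.0
```

Request:
jog_arm(
  increments=[
    [0,0,0,0],
    [0,0,0,0],
    [0,0,0,0],
    [0,0,0,0],
    [0,0,0,0],
    [0,0,0,0],
  ],
  grip=0,
)

```text
time_s: 8.7
tcp_pos: [0.6478, -0.1974, 0.2764]
ee_rot: [[0.988, 0.154, 0.0], [0.154, -0.988, 0.001], [0.001, -0.001, -1.0]]
wrist_force: [-0.4, 2.6, 2.8]
gripper_width: 0.285
gripper_force: 27.1
```

Request:
jog_arm(
  increments=[
    [0,0.15,-0.3,0],
    [0,0.15,-0.3,0],
    [0,0.15,-0.3,0],
    [0,0.1,-0.3,0],
    [0,0,-0.4,0],
    [0,0,-0.4,0],
    [0,0,-0.4,0],
    [0,0,-0.4,0],
  ],
)

```text
time_s: 9.5
tcp_pos: [0.6493, -0.2083, 0.3319]
ee_rot: [[0.988, 0.155, -0.001], [0.155, -0.988, 0.001], [-0.001, -0.001, -1.0]]
wrist_force: [0.4, 3.6, -1.7]
gripper_width: 0.209
gripper_force: 27.0
```

Request:
jog_arm(
  increments=[
    [0,0,-0.5,0],
    [0,0,-0.5,0],
    [0,0,-0.5,0],
    [0,0,-0.5,0],
    [0,0,-0.5,0],
    [0,0,-0.5,0],
    [0,0,-0.5,0],
    [0,0,-0.5,0],
    [0,0,0,0],
  ],
)

```text
time_s: 10.4
tcp_pos: [0.6497, -0.2087, 0.414]
ee_rot: [[0.988, 0.155, 0.004], [0.155, -0.988, -0.001], [0.004, 0.002, -1.0]]
wrist_force: [-0.0, 0.6, -1.8]
gripper_width: 0.136
gripper_force: 29.9
```

Request:
jog_arm(
  increments=[
    [-0.137,-0.98,-0.1,0],
    [-0.137,-0.98,-0.1,0],
    [-0.137,-0.98,-0.1,0],
    [-0.137,-0.98,-0.1,0],
    [-0.137,-0.98,-0.1,0],
    [-0.137,-0.98,-0.1,0],
    [-0.137,-0.98,-0.1,0],
    [-0.137,-0.98,-0.1,0],
    [-0.137,-0.98,-0.1,0],
    [-0.137,-0.98,-0.1,0],
  ],
)

```text
time_s: 11.4
tcp_pos: [0.591, -0.0172, 0.432]
ee_rot: [[0.988, 0.156, 0.0], [0.156, -0.988, 0.0], [0.0, -0.0, -1.0]]
wrist_force: [-0.4, -0.8, -1.5]
gripper_width: 0.136
gripper_force: 29.9
```

Request:
jog_arm(
  increments=[
    [-0.137,-0.98,0,0],
    [-0.137,-0.98,0,0],
    [-0.137,-0.98,0,0],
    [-0.137,-0.98,0,0],
    [-0.137,-0.98,0,0],
    [-0.137,-0.98,0,0],
    [-0.137,-0.98,0,0],
    [-0.137,-0.98,0,0],
    [-0.137,-0.98,0,0],
    [-0.137,-0.98,0,0],
  ],
)

```text
time_s: 12.4
tcp_pos: [0.5332, 0.1718, 0.432]
ee_rot: [[0.988, 0.156, 0.0], [0.156, -0.988, 0.0], [0.0, -0.0, -1.0]]
wrist_force: [0.5, -0.7, -2.2]
gripper_width: 0.134
gripper_force: 29.9
```

Request:
jog_arm(
  increments=[
    [-0.137,-0.98,0,0],
    [-0.137,-0.98,0,0],
    [-0.137,-0.98,0,0],
    [-0.137,-0.98,0,0],
    [-0.137,-0.98,0,0],
    [-0.137,-0.98,0,0],
    [0,0,0,0],
    [0,0,0,0],
  ],
)

```text
time_s: 13.2
tcp_pos: [0.4992, 0.2845, 0.4318]
ee_rot: [[0.988, 0.157, -0.0], [0.157, -0.988, -0.0], [-0.0, 0.0, -1.0]]
wrist_force: [0.5, 0.5, -2.1]
gripper_width: 0.132
gripper_force: 29.9
```

```bash
cat > inhand.py <<'E'
import sys
from h import *
from fit import fit,up
def run(n,zt,slot):
    w,h=SZ[n]; s=sense(); p=s["tcp_pos"]; R=np.array(s["ee_rot"]); y0=np.arctan2(R[1,0],R[0,0])
    print("t",s["time_s"],"tcp",np.array(p),"yaw",np.degrees(y0),"w",s["gripper_width"]*87)
    ims=[];M={}
    for c in("scene","top"):
        ims.append(eyes.capture(c))
        for d in eyes.outline_of(c,"board_"+n):
            q=np.argwhere(d["mask"]).mean(0)[::-1]; e=np.linalg.norm(q-proj(c,np.array([p[0],p[1],p[2]-.2])))
            if e<45: M[c]=up(d["mask"]); print(c,d["conf"],d["mask"].sum(),e); break
    # board in tool: bottom centre dx along u, z of bottom, pitch, upright
    def f(c,q):
        B=box(-w/2,w/2,-.006,.006,0,h); cc,ss=np.cos(q[2]),np.sin(q[2])
        Ry=np.array([[cc,0,ss],[0,1,0],[-ss,0,cc]])
        P=(Rz(y0)@(Ry@B.T+np.array([[q[0]],[q[3]],[0]]))).T+[p[0],p[1],q[1]]
        return hullmask(c,P)
    if M:
        x,e=fit(f,M,[0,zt,0,0],[.01,.01,.05,.004]); print("dx,zbot,pitch,dy",x,e,"zbot-tcp",x[1]-p[2])
    t=np.array([.507,.2395])+[-.153*slot,.988*slot]; d=t-p[:2]; print("to slot tool x,y units",R[:2,0]@d/.02,R[:2,1]@d/.02)
    return ims
if __name__=="__main__":
    a,b=run(sys.argv[1],float(sys.argv[2]),float(sys.argv[3]))
    cv2.imwrite(sys.argv[4],cv2.resize(a[60:260,360:540],(540,600),interpolation=cv2.INTER_CUBIC))
E
python3 inhand.py small .164 .044 pics/p1.png
```

```text
t 13.2 tcp [0.4992 0.2845 0.4318] yaw 9.010466500857596 w 11.442408850059332
scene 0.68 1237 10.328810550463034
top 0.79 296 11.940179615945771
dx,zbot,pitch,dy [-0.0009  0.146   0.0102  0.0003] 0.7256716579092528 zbot-tcp -0.28579790462888083
to slot tool x,y units 0.042031322218108146 0.08494255043624332
```

View pics/p1.png

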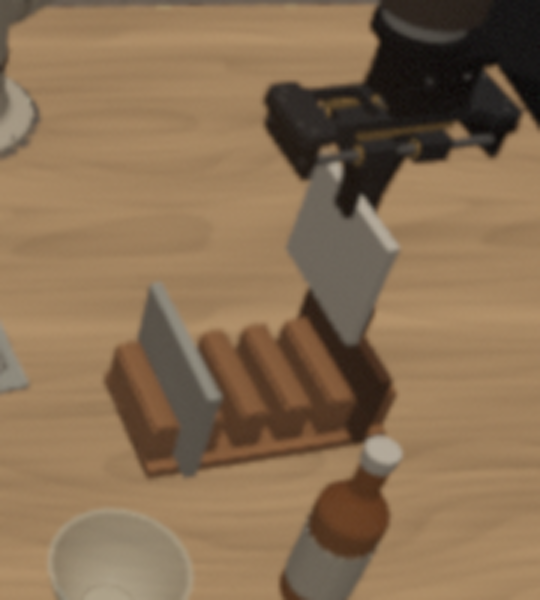

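```bash
python3 - <<'E'
from h import *
for uv in((477.3,174.3),(456,142.7),(491.7,141.7)):
    o,d=ray("scene",uv)
    # intersect with vertical board plane through tcp
    s=sense();p=np.array(s["tcp_pos"]);R=np.array(s["ee_rot"]);n=R[:,1]
    X=o+d*(n@(p-o))/(n@d); print(X,(X-p)@R[:,0])
E
```

```text
[0.5645 0.2933 0.1493] 0.06509039238900584
[0.4339 0.273  0.1448] -0.06703015278756948
[0.5664 0.2937 0.2647] 0.06706558991822945
```

Request:
jog_arm(
  increments=[
    [0.04,0.085,0.5,0.04],
    [0,0,0.5,0],
    [0,0,0.5,0],
    [0,0,0.5,0],
    [0,0,0.5,0],
    [0,0,0.5,0],
    [0,0,0.4,0],
    [0,0,0.3,0],
  ],
)

```text
time_s: 14.2
tcp_pos: [0.5013, 0.2823, 0.3568]
ee_rot: [[0.988, 0.151, -0.001], [0.151, -0.988, -0.001], [-0.001, 0.0, -1.0]]
wrist_force: [-0.0, -0.1, -0.9]
gripper_width: 0.135
gripper_force: 29.9
```

Request:
jog_arm(
  increments=[
    [0,0,0.25,0],
    [0,0,0.25,0],
    [0,0,0.25,0],
    [0,0,0.25,0],
    [0,0,0.25,0],
  ],
)

```text
time_s: 14.7
tcp_pos: [0.5017, 0.2832, 0.3409]
ee_rot: [[0.988, 0.155, 0.007], [0.155, -0.988, 0.002], [0.007, -0.001, -1.0]]
wrist_force: [-15.8, 0.8, 45.4]
gripper_width: 0.13
gripper_force: 30.3
```

Request:
jog_arm(
  increments=[
    [0,0,-0.5,0],
    [0,0,-0.5,0],
    [0,0,-0.5,0],
    [0,0,0,0],
  ],
)

```text
time_s: 15.1
tcp_pos: [0.5018, 0.2824, 0.364]
ee_rot: [[0.988, 0.152, 0.002], [0.152, -0.988, 0.002], [0.002, -0.001, -1.0]]
wrist_force: [-0.1, -0.1, -1.1]
gripper_width: 0.132
gripper_force: 29.9
```

```bash
python3 - <<'E'
from h import *
s=sense(); print(s["time_s"],s["tcp_pos"],s["wrist_force"],s["moment"])
a=eyes.capture("scene")[100:230,380:520]; b=eyes.capture("wrist")[:330,100:540]
a=cv2.resize(a,(420,390),interpolation=cv2.INTER_CUBIC); b=cv2.resize(b,(374,281)); b=cv2.copyMakeBorder(b,0,109,0,0,cv2.BORDER_CONSTANT)
cv2.imwrite("pics/s3.png",np.hstack([a,b]))
E
```

```text
15.1 [0.5018 0.2824 0.364 ] [-0.1264 -0.1077 -1.1107] [-0.0408 -0.0669 -0.0547]
```

View pics/s3.png

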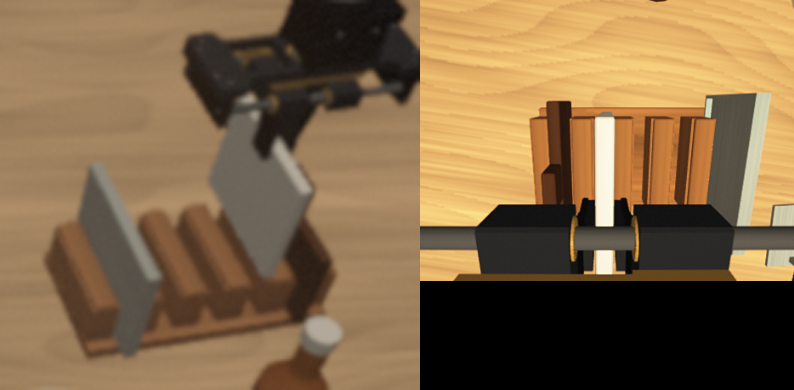

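```bash
python3 - <<'E'
from h import *
im=eyes.capture("scene"); k=5; x0,y0=390,120
a=cv2.resize(im[y0:y0+110,x0:x0+120],None,fx=k,fy=k,interpolation=cv2.INTER_CUBIC)
def poly(P,col):
    q=np.array([proj("scene",p) for p in P]); cv2.polylines(a,[np.round((q-[x0,y0]+.5)*k).astype(np.int32)],True,col,1)
p=(.507,.2395,np.radians(8.8))
for i in range(6):
    y=-.11+.044*i
    for B in([[-.055,y-.013,.065],[.055,y-.013,.065],[.055,y+.013,.065],[-.055,y+.013,.065]],[[.055,y-.013,.065],[.055,y-.013,.015],[.055,y+.013,.015],[.055,y+.013,.065]]):
        poly([Rz(p[2])@np.array(b)+[p[0],p[1],0] for b in B],(0,255,0))
s=sense();t=np.array(s["tcp_pos"]);R=np.array(s["ee_rot"])
for zz in(-.285,-.173):
    poly([t+R@np.array([u,n,-zz]) for u,n in((-.065,-.006),(.065,-.006),(.065,.006),(-.065,.006))],(255,0,0))
cv2.imwrite("pics/ov.png",a)
w=eyes.capture("wrist"); g=cv2.cvtColor(w,cv2.COLOR_BGR2GRAY)
for v in(150,180,205): print(v,[int(x) for x in g[v-1:v+2,270:365].mean(0)])
E
```

```text
150 [30, 28, 32, 30, 28, 71, 132, 108, 109, 126, 129, 129, 130, 133, 134, 138, 137, 139, 140, 140, 140, 139, 136, 138, 141, 145, 145, 146, 146, 140, 129, 112, 134, 122, 77, 143, 211, 233, 242, 245, 244, 245, 245, 245, 245, 246, 246, 246, 246, 246, 247, 247, 248, 248, 248, 248, 245, 241, 211, 145, 125, 131, 133, 134, 136, 138, 138, 140, 140, 139, 137, 136, 138, 142, 144, 145, 146, 146, 137, 122, 135, 137, 134, 134, 134, 134, 134, 135, 133, 135, 135, 135, 138, 120, 66]
180 [28, 29, 29, 29, 31, 26, 58, 133, 107, 108, 123, 127, 128, 129, 132, 133, 135, 137, 140, 140, 140, 139, 137, 136, 138, 141, 143, 143, 146, 145, 134, 124, 139, 141, 93, 109, 207, 232, 239, 245, 245, 245, 245, 245, 246, 246, 246, 246, 247, 247, 247, 247, 248, 248, 248, 247, 244, 243, 183, 131, 127, 131, 132, 135, 138, 139, 140, 140, 140, 139, 137, 137, 140, 143, 146, 146, 146, 139, 127, 138, 136, 124, 120, 119, 120, 121, 120, 121, 120, 121, 121, 122, 94, 58, 52]
205 [27, 29, 29, 30, 31, 29, 29, 74, 135, 112, 110, 122, 128, 127, 129, 130, 133, 135, 139, 141, 140, 140, 137, 135, 135, 139, 143, 143, 145, 146, 138, 128, 124, 140, 108, 94, 200, 230, 238, 244, 245, 245, 245, 245, 245, 246, 246, 246, 247, 247, 247, 247, 247, 247, 248, 246, 243, 235, 159, 124, 125, 131, 133, 137, 138, 141, 140, 139, 138, 137, 135, 138, 140, 144, 145, 144, 144, 137, 125, 138, 137, 135, 136, 136, 136, 136, 136, 136, 136, 138, 138, 105, 62, 52, 56]
```

View pics/ov.png

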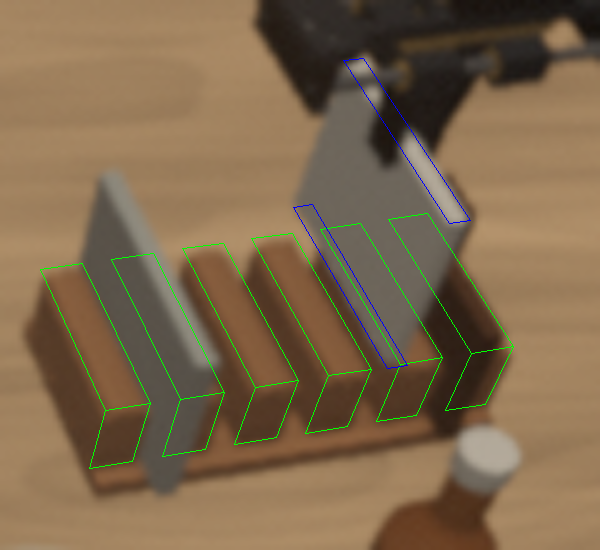

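Request:
jog_arm(
  increments=[
    [0,-0.14,0,0],
    [0,0,0.5,0],
    [0,0,0.25,0],
    [0,0,0.2,0],
    [0,0,0.2,0],
    [0,0,0,0],
  ],
)

```text
time_s: 15.9
tcp_pos: [0.5008, 0.2849, 0.3389]
ee_rot: [[0.988, 0.151, -0.001], [0.151, -0.988, -0.001], [-0.001, 0.001, -1.0]]
wrist_force: [-0.5, 0.1, -2.5]
gripper_width: 0.13
gripper_force: 29.9
```

Request:
jog_arm(
  increments=[
    [0,0,0.3,0],
    [0,0,0.3,0],
    [0,0,0.3,0],
    [0,0,0.3,0],
    [0,0,0,0],
  ],
)

```text
time_s: 16.4
tcp_pos: [0.5006, 0.2848, 0.3145]
ee_rot: [[0.989, 0.151, -0.002], [0.151, -0.989, -0.002], [-0.002, 0.001, -1.0]]
wrist_force: [-0.5, -0.4, -1.6]
gripper_width: 0.134
gripper_force: 29.9
```

Request:
jog_arm(
  increments=[
    [0,0,0.15,0],
    [0,0,0.15,0],
    [0,0,0,0],
  ],
)

```text
time_s: 16.7
tcp_pos: [0.5008, 0.285, 0.3094]
ee_rot: [[0.988, 0.151, -0.001], [0.151, -0.988, -0.0], [-0.001, 0.0, -1.0]]
wrist_force: [-0.6, 0.1, -2.5]
gripper_width: 0.135
gripper_force: 29.9
```

Request:
jog_arm(
  increments=[
    [0,0,0.12,0],
    [0,0,0.12,0],
    [0,0,0,0],
  ],
)

```text
time_s: 17.0
tcp_pos: [0.5008, 0.2849, 0.3046]
ee_rot: [[0.988, 0.151, -0.001], [0.151, -0.988, -0.0], [-0.001, 0.0, -1.0]]
wrist_force: [0.7, -0.7, -2.3]
gripper_width: 0.135
gripper_force: 29.9
```

Request:
jog_arm(
  increments=[
    [0,0,0.1,0],
    [0,0,0.1,0],
    [0,0,0,0],
  ],
)

```text
time_s: 17.3
tcp_pos: [0.5008, 0.2849, 0.3006]
ee_rot: [[0.988, 0.151, -0.001], [0.151, -0.988, -0.0], [-0.001, 0.0, -1.0]]
wrist_force: [1.1, 0.7, -1.5]
gripper_width: 0.129
gripper_force: 29.9
```

Request:
jog_arm(
  increments=[
    [0,0,0.08,0],
    [0,0,0.08,0],
    [0,0,0,0],
  ],
)

```text
time_s: 17.6
tcp_pos: [0.5009, 0.2851, 0.2981]
ee_rot: [[0.988, 0.152, 0.0], [0.152, -0.988, 0.0], [0.0, -0.0, -1.0]]
wrist_force: [-0.1, 0.4, 0.1]
gripper_width: 0.134
gripper_force: 29.9
```

Request:
jog_arm(
  increments=[
    [0,0,0.08,0],
    [0,0,0,0],
  ],
)

```text
time_s: 17.8
tcp_pos: [0.5007, 0.2851, 0.2979]
ee_rot: [[0.988, 0.152, 0.0], [0.152, -0.988, 0.0], [0.0, 0.0, -1.0]]
wrist_force: [-5.1, -1.3, 7.8]
gripper_width: 0.135
gripper_force: 29.9
```

Request:
jog_arm(
  increments=[
    [0,0,0.07,0],
    [0,0,0,0],
  ],
)

```text
time_s: 18.0
tcp_pos: [0.5005, 0.2851, 0.2977]
ee_rot: [[0.988, 0.152, 0.001], [0.152, -0.988, 0.0], [0.001, 0.0, -1.0]]
wrist_force: [-8.2, -1.9, 14.0]
gripper_width: 0.131
gripper_force: 30.0
```

Request:
jog_arm(
  increments=[
    [0,0,0,0],
    [0,0,0,0],
    [0,0,0,0],
  ],
  grip=24,
)

```text
time_s: 18.3
tcp_pos: [0.501, 0.2851, 0.2946]
ee_rot: [[0.988, 0.151, 0.0], [0.151, -0.988, 0.0], [0.0, -0.0, -1.0]]
wrist_force: [-0.4, 0.5, -0.2]
gripper_width: 0.26
gripper_force: 0.0
```

```bash
cat >> inhand.py <<'E'
E
python3 - <<'E'
from h import *
from fit import fit,up
s=sense(); print(s["time_s"],np.array(s["tcp_pos"]),s["wrist_force"],s["gripper_width"]*87)
w=eyes.capture("wrist"); g=cv2.cvtColor(w,cv2.COLOR_BGR2GRAY)
for v in(150,190): print(v,[int(x) for x in g[v-1:v+2,270:420].mean(0)])
E
```

```text
18.3 [0.501  0.2851 0.2946] [-0.3504  0.5489 -0.2139] 22.602801700946475
150 [116, 135, 140, 142, 143, 143, 144, 146, 148, 148, 150, 151, 152, 153, 153, 154, 156, 154, 152, 150, 152, 157, 157, 159, 159, 161, 161, 160, 156, 144, 123, 117, 148, 155, 110, 76, 98, 131, 132, 144, 214, 238, 246, 250, 250, 250, 250, 250, 250, 250, 251, 251, 251, 251, 251, 251, 251, 251, 252, 252, 252, 250, 251, 218, 136, 124, 138, 143, 143, 145, 147, 147, 148, 150, 151, 152, 153, 153, 154, 155, 154, 155, 152, 152, 151, 154, 155, 161, 161, 161, 162, 160, 159, 147, 132, 148, 152, 147, 148, 148, 148, 148, 148, 147, 148, 148, 148, 149, 151, 132, 71, 56, 57, 60, 64, 64, 64, 63, 65, 61, 59, 58, 103, 151, 157, 155, 77, 74, 110, 127, 141, 142, 143, 144, 143, 146, 148, 149, 149, 150, 151, 153, 153, 155, 155, 153, 152, 150, 150, 151]
190 [144, 117, 123, 137, 140, 141, 142, 142, 145, 146, 148, 150, 151, 152, 154, 153, 153, 153, 152, 151, 149, 151, 154, 157, 158, 159, 159, 159, 159, 152, 142, 119, 148, 156, 141, 89, 82, 121, 124, 131, 205, 237, 245, 250, 250, 250, 250, 250, 250, 250, 251, 251, 251, 251, 251, 251, 251, 251, 251, 252, 251, 250, 243, 165, 121, 134, 140, 142, 141, 144, 145, 146, 149, 149, 151, 153, 154, 153, 153, 154, 153, 152, 150, 151, 153, 156, 158, 158, 159, 160, 161, 151, 144, 134, 150, 136, 129, 129, 129, 128, 130, 129, 129, 128, 129, 131, 132, 102, 65, 56, 60, 60, 64, 64, 64, 63, 61, 60, 58, 76, 150, 158, 158, 94, 71, 104, 124, 138, 141, 141, 142, 144, 144, 146, 148, 149, 151, 151, 153, 153, 153, 153, 152, 150, 148, 150, 153, 156, 157, 158]
```

Request:
jog_arm(
  increments=[
    [0,0,-0.5,0],
    [0,0,-1,0],
    [0,0,-1,0],
    [0,0,-1,0],
    [-0.33,0.97,0,0],
    [-0.33,0.97,0,0],
    [-0.33,0.97,0,0],
    [-0.33,0.97,0,0],
    [-0.33,0.97,0,0],
    [-0.33,0.97,0,0],
  ],
)

```text
time_s: 19.35
tcp_pos: [0.479, 0.1621, 0.3646]
ee_rot: [[0.989, 0.151, -0.0], [0.151, -0.989, -0.0], [-0.0, 0.0, -1.0]]
wrist_force: [-0.4, 0.2, -0.1]
gripper_width: 0.28
gripper_force: 0.0
```

Request:
jog_arm(
  increments=[
    [-0.33,0.97,0,0],
    [-0.33,0.97,0,0],
    [-0.33,0.97,0,0],
    [-0.33,0.97,0,0],
    [-0.33,0.97,0,0],
    [-0.33,0.97,0,0],
    [-0.33,0.97,0,0],
    [-0.33,0.97,0,0],
    [-0.33,0.97,0,0],
    [-0.33,0.97,0,0],
  ],
  grip=66,
)

```text
time_s: 20.35
tcp_pos: [0.4428, -0.0394, 0.3648]
ee_rot: [[0.988, 0.151, 0.0], [0.151, -0.988, -0.0], [0.0, 0.0, -1.0]]
wrist_force: [0.1, -0.6, -0.5]
gripper_width: 0.757
gripper_force: 0.0
```

Request:
jog_arm(
  increments=[
    [-0.33,0.97,0,0],
    [-0.33,0.97,0,0],
    [0,0,0,-0.72],
    [0,0,0,0],
    [0,0,0,0],
  ],
)

```text
time_s: 20.85
tcp_pos: [0.4361, -0.0786, 0.3648]
ee_rot: [[0.978, 0.207, 0.0], [0.207, -0.978, 0.0], [0.0, 0.0, -1.0]]
wrist_force: [-0.5, -0.0, -0.0]
gripper_width: 0.759
gripper_force: 0.0
```

```bash
python3 - <<'E'
from h import *
s=sense(); p=np.array(s["tcp_pos"]);R=np.array(s["ee_rot"]); print(s["time_s"],p,R[:,0],s["gripper_width"]*87)
t=np.array([.4360,-.0795,.277]); print((R.T@(t-p))/.02)
im=eyes.capture("wrist"); cv2.imwrite("pics/w4.png",im)
g=cv2.cvtColor(im,cv2.COLOR_BGR2GRAY)
for v in(120,160,200): print(v,[int(x) for x in g[v-1:v+2,270:390:2].mean(0)])
# predicted wrist projection of the top-edge corners
b=[.4233,-.0197,np.radians(12),np.radians(34.5)]
C=CAL["wrist"];T=C["T_tool_cam"];K=C["camera_matrix"]
for X in boardpts(b,.155,.13)[[1,3,5,7]]:
    Y=np.linalg.inv(T)@np.append(R.T@(X-p),1); q=Y[:2]/Y[2]; q=q*(1+C["k1"]*(q@q)); print(X,q*K[0,0]+K[:2,2])
E
```

```text
20.85 [ 0.4361 -0.0786  0.3648] [0.9784 0.2066 0.0002] 66.04484447894721
[-0.0142  0.0438  4.3895]
120 [165, 165, 165, 164, 165, 165, 164, 165, 165, 165, 164, 166, 165, 165, 165, 166, 166, 166, 166, 166, 166, 166, 166, 166, 166, 166, 165, 166, 165, 202, 231, 227, 226, 225, 223, 228, 174, 175, 176, 176, 177, 179, 181, 183, 184, 184, 186, 185, 185, 184, 183, 183, 183, 183, 182, 183, 183, 182, 183, 181]
160 [166, 165, 165, 165, 166, 165, 165, 166, 165, 166, 166, 167, 167, 167, 167, 166, 168, 166, 167, 167, 167, 166, 168, 167, 167, 167, 166, 167, 165, 214, 229, 227, 226, 225, 223, 199, 168, 169, 168, 167, 166, 165, 164, 167, 179, 182, 183, 186, 187, 188, 188, 189, 188, 188, 187, 185, 186, 185, 185, 186]
200 [166, 166, 165, 165, 166, 166, 167, 167, 167, 167, 167, 167, 167, 167, 167, 167, 167, 167, 167, 167, 167, 167, 167, 167, 167, 167, 166, 167, 162, 228, 228, 226, 225, 223, 224, 178, 180, 181, 181, 181, 181, 179, 178, 176, 175, 173, 173, 171, 169, 167, 167, 165, 163, 163, 161, 161, 162, 162, 161, 162]
[ 0.3638 -0.1127  0.1277] [337.854  307.5938]
[ 0.3618 -0.103   0.1345] [326.1147 312.7188]
[ 0.5154 -0.0804  0.1277] [341.6628 111.2796]
[ 0.5134 -0.0708  0.1345] [327.6153 111.1029]
```

Request:
jog_arm(
  increments=[
    [0,0.04,1,0],
    [0,0,1,0],
    [0,0,1,0],
    [0,0,1,0],
    [0,0,0.5,0],
    [0,0,0,0],
  ],
)

```text
time_s: 21.5
tcp_pos: [0.4363, -0.0788, 0.2737]
ee_rot: [[0.978, 0.208, -0.003], [0.208, -0.978, -0.001], [-0.003, -0.0, -1.0]]
wrist_force: [0.9, -0.4, 0.6]
gripper_width: 0.757
gripper_force: 0.0
```

Request:
jog_arm(
  increments=[
    [0,0,0,0],
    [0,0,0,0],
    [0,0,0,0],
    [0,0,0,0],
    [0,0,0,0],
    [0,0,0,0],
  ],
  grip=0,
)

```text
time_s: 22.1
tcp_pos: [0.4366, -0.0785, 0.2758]
ee_rot: [[0.978, 0.207, 0.001], [0.207, -0.978, 0.001], [0.001, -0.001, -1.0]]
wrist_force: [-2.9, 3.9, 8.3]
gripper_width: 0.407
gripper_force: 26.8
```

Request:
jog_arm(
  increments=[
    [0,0.15,-0.3,0],
    [0,0.15,-0.3,0],
    [0,0.15,-0.3,0],
    [0,0.1,-0.3,0],
    [0,0,-0.4,0],
    [0,0,-0.4,0],
    [0,0,-0.4,0],
    [0,0,-0.4,0],
  ],
)

```text
time_s: 22.9
tcp_pos: [0.4379, -0.0886, 0.3301]
ee_rot: [[0.978, 0.206, -0.002], [0.206, -0.978, 0.004], [-0.001, -0.004, -1.0]]
wrist_force: [-2.2, 7.5, -1.8]
gripper_width: 0.276
gripper_force: 27.1
```

Request:
jog_arm(
  increments=[
    [0,0,-0.5,0],
    [0,0,-0.5,0],
    [0,0,-0.5,0],
    [0,0,-0.5,0],
    [0,0,-0.5,0],
    [0,0,-0.5,0],
    [0,0,-0.5,0],
    [0,0,-0.5,0],
    [0,0,-0.5,0],
    [0,0,0,0],
  ],
)

```text
time_s: 23.9
tcp_pos: [0.4392, -0.0897, 0.4225]
ee_rot: [[0.978, 0.208, 0.004], [0.208, -0.978, 0.0], [0.003, 0.001, -1.0]]
wrist_force: [0.8, 0.4, -2.1]
gripper_width: 0.139
gripper_force: 30.0
```

Request:
jog_arm(
  increments=[
    [0,0,-0.2,0.72],
    [0.346,-0.932,-0.15,0],
    [0.346,-0.932,-0.15,0],
    [0.346,-0.932,-0.15,0],
    [0.346,-0.932,-0.15,0],
    [0.346,-0.932,-0.15,0],
    [0.346,-0.932,-0.15,0],
    [0.346,-0.932,-0.15,0],
    [0.346,-0.932,0,0],
    [0.346,-0.932,0,0],
  ],
)

```text
time_s: 24.9
tcp_pos: [0.475, 0.0864, 0.4454]
ee_rot: [[0.988, 0.151, -0.001], [0.151, -0.988, -0.0], [-0.001, -0.0, -1.0]]
wrist_force: [0.4, -0.4, -3.4]
gripper_width: 0.136
gripper_force: 30.0
```

Request:
jog_arm(
  increments=[
    [0.346,-0.932,0,0],
    [0.346,-0.932,0,0],
    [0.346,-0.932,0,0],
    [0.346,-0.932,0,0],
    [0.346,-0.932,0,0],
    [0.346,-0.932,0,0],
    [0.346,-0.932,0,0],
    [0.346,-0.932,0,0],
    [0,0,0,0],
    [0,0,0,0],
  ],
)

```text
time_s: 25.9
tcp_pos: [0.5072, 0.2421, 0.4453]
ee_rot: [[0.988, 0.152, -0.001], [0.152, -0.988, -0.001], [-0.001, 0.001, -1.0]]
wrist_force: [0.1, -0.8, -2.5]
gripper_width: 0.136
gripper_force: 30.0
```

```bash
cat > chk.py <<'E'
import sys
from h import *
s=sense(); p=np.array(s["tcp_pos"]);R=np.array(s["ee_rot"]); print(s["time_s"],p,"yaw",np.degrees(np.arctan2(R[1,0],R[0,0])),s["gripper_width"]*87)
sl=float(sys.argv[1]); t=np.array([.5077-.152*sl,.2415+.988*sl,p[2]]); print("units",(R.T@(t-p))/.02)
im=eyes.capture("wrist"); cv2.imwrite(sys.argv[2],im)
g=cv2.cvtColor(im,cv2.COLOR_BGR2GRAY)
for v in(150,200): print(v,[int(x) for x in g[v-1:v+2,250:400].mean(0)])
b=eyes.capture("scene"); cv2.imwrite(sys.argv[2].replace("w","s"),b)
h=SZ[sys.argv[3]]; w,h=h
for dz in(.275,.285,.295):  # predicted scene pixels of near bottom corners
    print(dz,[proj("scene",p+R@np.array([u,0,dz])).round(1).tolist() for u in(-w/2,w/2)])
for d in eyes.outline_of("scene","board_"+sys.argv[3]):
    c=np.argwhere(d["mask"]); 
    if abs(c[:,1].mean()-proj("scene",p+R@[0,0,.22])[0])<30:
        ct=max(cv2.findContours(d["mask"].astype(np.uint8),cv2.RETR_EXTERNAL,cv2.CHAIN_APPROX_NONE)[0],key=len)
        print(d["conf"],cv2.approxPolyDP(ct,3,True)[:,0].tolist())
E
python3 chk.py 0 pics/w5.png medium
```

```text
25.9 [0.5072 0.2421 0.4453] yaw 8.751791629556005 11.846405436776397
units [0.02   0.0353 0.    ]
150 [31, 99, 107, 114, 116, 118, 120, 123, 125, 127, 127, 128, 128, 125, 127, 130, 132, 130, 133, 212, 239, 238, 238, 240, 240, 240, 241, 243, 245, 239, 178, 126, 121, 123, 123, 122, 122, 126, 129, 103, 102, 114, 120, 121, 123, 124, 126, 128, 129, 130, 127, 126, 127, 119, 150, 198, 218, 229, 236, 237, 236, 236, 237, 237, 238, 238, 238, 239, 239, 239, 239, 240, 240, 240, 241, 240, 241, 237, 233, 232, 182, 130, 121, 125, 127, 128, 130, 128, 125, 128, 131, 133, 135, 135, 122, 112, 123, 117, 114, 115, 115, 114, 115, 114, 116, 117, 118, 66, 46, 49, 48, 68, 125, 114, 83, 102, 117, 120, 123, 123, 126, 127, 128, 130, 130, 127, 125, 128, 133, 135, 135, 129, 115, 164, 165, 91, 68, 72, 73, 74, 75, 73, 74, 74, 76, 76, 76, 74, 73, 70]
200 [28, 28, 24, 36, 120, 115, 114, 115, 116, 118, 121, 125, 130, 128, 129, 126, 126, 129, 132, 129, 124, 211, 240, 239, 238, 240, 240, 240, 240, 241, 241, 234, 150, 117, 124, 123, 124, 124, 125, 130, 93, 95, 111, 116, 117, 120, 123, 127, 130, 130, 128, 125, 126, 127, 123, 184, 211, 227, 235, 237, 237, 237, 237, 238, 237, 238, 238, 239, 239, 240, 240, 239, 240, 240, 240, 241, 239, 234, 234, 189, 129, 117, 123, 128, 130, 128, 127, 126, 127, 131, 132, 134, 135, 126, 130, 138, 143, 143, 143, 143, 143, 142, 144, 146, 147, 87, 50, 45, 46, 68, 127, 103, 86, 107, 116, 117, 118, 120, 124, 129, 130, 128, 126, 123, 127, 130, 133, 135, 133, 123, 158, 146, 85, 69, 70, 73, 73, 73, 71, 75, 73, 73, 76, 75, 75, 72, 71, 125, 196, 201]
0.275 [[443.1, 135.3], [467.0, 174.4]]
0.285 [[442.3, 138.0], [465.9, 177.1]]
0.295 [[441.4, 140.7], [464.8, 179.7]]
0.59 [[451, 112], [441, 144], [460, 172], [468, 177], [481, 136], [468, 120], [465, 129], [459, 130], [459, 112]]
```

Request:
jog_arm(
  increments=[
    [0,0,0.8,0],
    [0,0,0.8,0],
    [0,0,0.8,0],
    [0,0,0.8,0],
    [0,0,0.5,0],
    [0,0,0.3,0],
    [0,0,0.3,0],
    [0,0,0.2,0],
    [0,0,0,0],
  ],
)

```text
time_s: 26.95
tcp_pos: [0.5071, 0.2413, 0.3555]
ee_rot: [[0.988, 0.151, -0.0], [0.151, -0.988, -0.0], [-0.0, 0.0, -1.0]]
wrist_force: [-0.5, 1.3, -2.5]
gripper_width: 0.135
gripper_force: 30.0
```

Request:
jog_arm(
  increments=[
    [0,0,0.2,0],
    [0,0,0.2,0],
    [0,0,0.2,0],
    [0,0,0,0],
  ],
)

```text
time_s: 27.35
tcp_pos: [0.5069, 0.2413, 0.343]
ee_rot: [[0.988, 0.151, -0.001], [0.151, -0.988, -0.001], [-0.001, 0.001, -1.0]]
wrist_force: [-0.8, -1.0, -2.2]
gripper_width: 0.134
gripper_force: 30.0
```

Request:
jog_arm(
  increments=[
    [0,0,0.25,0],
    [0,0,0.25,0],
    [0,0,0.25,0],
    [0,0,0.25,0],
    [0,0,0,0],
  ],
)

```text
time_s: 27.85
tcp_pos: [0.5069, 0.2412, 0.3227]
ee_rot: [[0.988, 0.151, -0.002], [0.151, -0.988, -0.001], [-0.002, 0.001, -1.0]]
wrist_force: [0.4, 0.4, -1.2]
gripper_width: 0.139
gripper_force: 30.0
```

Request:
jog_arm(
  increments=[
    [0,0,0.2,0],
    [0,0,0.2,0],
    [0,0,0.2,0],
    [0,0,0.1,0],
    [0,0,0,0],
  ],
)

```text
time_s: 28.35
tcp_pos: [0.507, 0.2413, 0.3093]
ee_rot: [[0.988, 0.151, -0.001], [0.151, -0.988, -0.001], [-0.001, 0.0, -1.0]]
wrist_force: [0.3, 0.1, -1.0]
gripper_width: 0.131
gripper_force: 30.0
```

Request:
jog_arm(
  increments=[
    [0,0,0.12,0],
    [0,0,0.1,0],
    [0,0,0,0],
  ],
)

```text
time_s: 28.65
tcp_pos: [0.5082, 0.2419, 0.3074]
ee_rot: [[0.988, 0.153, 0.005], [0.153, -0.988, 0.002], [0.005, -0.001, -1.0]]
wrist_force: [0.8, -0.7, 4.0]
gripper_width: 0.134
gripper_force: 30.0
```

Request:
jog_arm(
  increments=[
    [0,0,0.08,0],
    [0,0,0,0],
  ],
)

```text
time_s: 28.85
tcp_pos: [0.5087, 0.242, 0.3067]
ee_rot: [[0.988, 0.153, 0.007], [0.153, -0.988, 0.003], [0.007, -0.001, -1.0]]
wrist_force: [3.7, -0.6, 6.9]
gripper_width: 0.133
gripper_force: 30.0
```

Request:
jog_arm(
  increments=[
    [0,0,0.08,0],
    [0,0,0,0],
  ],
)

```text
time_s: 29.05
tcp_pos: [0.5093, 0.2423, 0.306]
ee_rot: [[0.988, 0.154, 0.01], [0.154, -0.988, 0.004], [0.01, -0.002, -1.0]]
wrist_force: [3.6, -0.9, 8.7]
gripper_width: 0.134
gripper_force: 30.0
```

```bash
python3 chk.py 0 pics/w6.png medium; python3 -c "
from h import *
print(sense()['moment'],sense()['wrist_force'])"
```

```text
29.05 [0.5093 0.2423 0.306 ] yaw 8.859421958494693 11.693772290592866
units [-0.0864  0.0271 -0.0009]
150 [165, 137, 137, 139, 139, 139, 139, 139, 139, 139, 140, 138, 140, 138, 137, 138, 137, 138, 138, 137, 138, 137, 127, 125, 116, 103, 96, 93, 93, 94, 95, 96, 97, 98, 97, 97, 98, 98, 98, 98, 97, 97, 98, 98, 99, 100, 101, 101, 100, 100, 99, 94, 97, 145, 216, 233, 240, 246, 246, 246, 247, 246, 247, 247, 247, 248, 248, 248, 248, 248, 248, 248, 249, 249, 249, 250, 247, 245, 246, 177, 89, 107, 120, 120, 105, 91, 89, 89, 89, 90, 90, 91, 92, 91, 92, 93, 93, 93, 93, 93, 92, 91, 90, 92, 93, 94, 94, 95, 94, 93, 92, 102, 107, 118, 123, 134, 136, 137, 137, 136, 136, 137, 136, 137, 136, 135, 139, 139, 88, 54, 52, 55, 59, 60, 59, 60, 59, 59, 57, 59, 108, 112, 112, 112, 88, 70, 76, 85, 82, 84]
200 [245, 242, 213, 151, 135, 139, 139, 139, 141, 140, 140, 140, 140, 140, 139, 139, 140, 139, 139, 138, 138, 139, 138, 145, 146, 109, 112, 128, 131, 132, 133, 135, 137, 137, 139, 141, 143, 144, 144, 145, 143, 144, 141, 140, 142, 144, 147, 148, 150, 150, 150, 146, 132, 112, 156, 218, 235, 243, 246, 247, 246, 246, 247, 247, 247, 248, 248, 248, 248, 248, 248, 249, 249, 249, 249, 249, 247, 244, 234, 126, 128, 146, 125, 95, 109, 127, 132, 133, 133, 134, 135, 137, 139, 141, 143, 144, 145, 143, 145, 143, 142, 142, 142, 144, 146, 147, 149, 149, 151, 150, 138, 123, 141, 138, 130, 128, 128, 129, 128, 129, 129, 128, 130, 130, 131, 105, 63, 54, 54, 56, 59, 60, 59, 57, 55, 54, 70, 141, 149, 149, 72, 74, 104, 121, 129, 131, 131, 134, 136, 138]
0.275 [[433.1, 171.7], [454.2, 210.1]]
0.285 [[432.4, 174.0], [453.3, 212.3]]
0.295 [[431.7, 176.3], [452.4, 214.6]]
0.93 [[439, 157], [434, 167], [448, 193], [448, 207], [454, 212], [466, 178], [455, 164], [448, 171], [445, 158]]
[-0.641  -0.9732  0.0903] [ 4.9168 -1.0049  9.7074]
```

Request:
jog_arm(
  increments=[
    [0,0,0.1,0],
    [0,0,0.1,0],
    [0,0,0,0],
  ],
)

```text
time_s: 29.5
tcp_pos: [0.5109, 0.2429, 0.3041]
ee_rot: [[0.988, 0.156, 0.016], [0.156, -0.988, 0.006], [0.017, -0.004, -1.0]]
wrist_force: [6.9, -0.8, 13.8]
gripper_width: 0.132
gripper_force: 30.0
```

Request:
jog_arm(
  increments=[
    [0,0,0.1,0],
    [0,0,0.1,0],
    [0,0,0,0],
  ],
)

```text
time_s: 29.8
tcp_pos: [0.512, 0.2433, 0.3027]
ee_rot: [[0.987, 0.157, 0.021], [0.157, -0.988, 0.008], [0.022, -0.005, -1.0]]
wrist_force: [7.6, -2.9, 20.2]
gripper_width: 0.134
gripper_force: 30.0
```

Request:
jog_arm(
  increments=[
    [0.2,0,0,0],
    [0.2,0,0,0],
    [0,0,0,0],
  ],
)

```text
time_s: 30.1
tcp_pos: [0.5156, 0.2433, 0.3027]
ee_rot: [[0.988, 0.155, 0.006], [0.155, -0.988, 0.002], [0.007, -0.001, -1.0]]
wrist_force: [-14.1, -2.4, 35.3]
gripper_width: 0.132
gripper_force: 30.0
```

```bash
python3 -c "
from h import *
s=sense();p=np.array(s['tcp_pos']);R=np.array(s['ee_rot'])
print(s['moment'],s['wrist_force'],s['joints'],s['effort'])
im=eyes.capture('scene')
cv2.imwrite('pics/s7.png',cv2.resize(im[130:230,385:505],None,fx=6,fy=6,interpolation=cv2.INTER_CUBIC))"
```

```text
[-0.5614  4.0159  0.1697] [-14.1289  -2.4427  35.2787] [ 41.5722  22.0467 -15.5961   0.1808 -51.9884  57.2099] [ -2.6956 -16.676   10.8181   1.9925   3.4658  -0.0852]
```

View pics/s7.png

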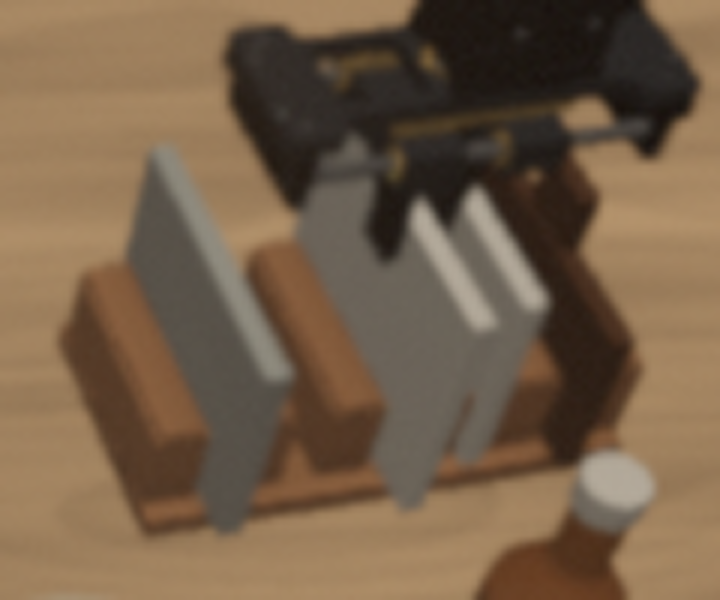

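Request:
jog_arm(
  increments=[
    [0,0,-0.3,0],
    [0,0,-0.3,0],
    [-0.2,0,0,0],
    [-0.2,0,0,0],
    [0,0,0,0],
  ],
)

```text
time_s: 30.65
tcp_pos: [0.5064, 0.241, 0.305]
ee_rot: [[0.988, 0.151, -0.002], [0.151, -0.988, -0.002], [-0.003, 0.001, -1.0]]
wrist_force: [-0.5, -0.5, -2.5]
gripper_width: 0.133
gripper_force: 30.0
```

Request:
jog_arm(
  increments=[
    [0,0,0.1,0],
    [0,0,0,0],
  ],
)

```text
time_s: 30.85
tcp_pos: [0.5072, 0.2414, 0.3037]
ee_rot: [[0.988, 0.151, -0.0], [0.151, -0.988, -0.0], [-0.001, 0.0, -1.0]]
wrist_force: [-0.6, 0.2, -1.4]
gripper_width: 0.134
gripper_force: 30.0
```

```bash
python3 chk.py 0 pics/w8.png medium | grep -v '^[12][50]0 '
```

```text
30.85 [0.5072 0.2414 0.3037] yaw 8.712607241218159 11.656125750776209
units [ 0.027 -0.001 -0.   ]
0.275 [[432.0, 170.9], [452.7, 209.5]]
0.285 [[431.3, 173.2], [451.8, 211.7]]
0.295 [[430.6, 175.4], [450.9, 213.9]]
0.57 [[439, 158], [433, 168], [449, 195], [447, 206], [451, 210], [464, 179], [453, 164], [446, 171], [443, 159]]
```

Request:
jog_arm(
  increments=[
    [0,0,0.1,0],
    [0,0,0.05,0],
    [0,0,0,0],
  ],
)

```text
time_s: 31.3
tcp_pos: [0.507, 0.2414, 0.3034]
ee_rot: [[0.988, 0.152, 0.001], [0.152, -0.988, -0.0], [0.001, 0.0, -1.0]]
wrist_force: [-5.1, -1.5, 8.5]
gripper_width: 0.139
gripper_force: 30.0
```

Request:
jog_arm(
  increments=[
    [0,0,0.1,0],
    [0,0,0,0],
  ],
)

```text
time_s: 31.5
tcp_pos: [0.5068, 0.2414, 0.3032]
ee_rot: [[0.988, 0.153, 0.001], [0.153, -0.988, -0.0], [0.001, 0.0, -1.0]]
wrist_force: [-9.9, -1.9, 18.8]
gripper_width: 0.137
gripper_force: 30.0
```

Request:
jog_arm(
  increments=[
    [0,0,0.08,0],
    [0,0,0,0],
  ],
)

```text
time_s: 31.7
tcp_pos: [0.5066, 0.2414, 0.3031]
ee_rot: [[0.988, 0.153, 0.002], [0.153, -0.988, -0.0], [0.002, 0.001, -1.0]]
wrist_force: [-12.6, -3.0, 26.6]
gripper_width: 0.134
gripper_force: 30.0
```

Request:
jog_arm(
  increments=[
    [0,0,-0.15,0],
    [0,0,0,0],
  ],
)

```text
time_s: 31.9
tcp_pos: [0.5069, 0.2414, 0.3032]
ee_rot: [[0.988, 0.152, 0.001], [0.152, -0.988, 0.001], [0.001, -0.0, -1.0]]
wrist_force: [-7.1, -0.9, 13.2]
gripper_width: 0.133
gripper_force: 30.0
```

Request:
jog_arm(
  increments=[
    [0,0,0,0],
    [0,0,0,0],
    [0,0,0,0],
  ],
  grip=24,
)

```text
time_s: 32.2
tcp_pos: [0.5073, 0.2414, 0.3002]
ee_rot: [[0.988, 0.151, -0.0], [0.151, -0.988, -0.0], [-0.0, 0.0, -1.0]]
wrist_force: [0.2, -0.5, 0.1]
gripper_width: 0.257
gripper_force: 0.0
```

Request:
jog_arm(
  increments=[
    [0,0,-0.5,0],
    [0,0,-1,0],
    [0,0,-1,0],
    [0,0,-1,0],
    [0,0,-0.5,0],
    [-0.222,0.975,0,0],
    [-0.222,0.975,0,0],
    [-0.222,0.975,0,0],
    [-0.222,0.975,0,0],
    [-0.222,0.975,0,0],
  ],
)

```text
time_s: 33.2
tcp_pos: [0.4994, 0.1393, 0.3797]
ee_rot: [[0.989, 0.15, -0.002], [0.15, -0.989, -0.001], [-0.002, 0.001, -1.0]]
wrist_force: [-0.0, 0.5, 0.8]
gripper_width: 0.273
gripper_force: 0.0
```

Request:
jog_arm(
  increments=[
    [-0.222,0.975,0,0],
    [-0.222,0.975,0,0],
    [-0.222,0.975,0,0],
    [-0.222,0.975,0,0],
    [-0.222,0.975,0,0],
    [-0.222,0.975,0,0],
    [-0.222,0.975,0,0],
    [-0.222,0.975,0,0],
    [-0.222,0.975,0,0],
    [-0.222,0.975,0,0],
  ],
)

```text
time_s: 34.2
tcp_pos: [0.4844, -0.06, 0.3798]
ee_rot: [[0.989, 0.15, -0.002], [0.15, -0.989, -0.0], [-0.002, 0.0, -1.0]]
wrist_force: [0.0, 0.9, 0.3]
gripper_width: 0.273
gripper_force: 0.0
```

Request:
jog_arm(
  increments=[
    [-0.222,0.975,0,0],
    [-0.222,0.975,0,0],
    [-0.222,0.975,0,0],
    [-0.222,0.975,0,0],
    [-0.222,0.975,0,0],
    [-0.222,0.975,0,0],
    [-0.222,0.975,0,0],
    [-0.222,0.975,0,0],
    [-0.222,0.975,0,0],
    [-0.222,0.975,0,0],
  ],
  grip=66,
)

```text
time_s: 35.2
tcp_pos: [0.4696, -0.2591, 0.3797]
ee_rot: [[0.989, 0.15, -0.002], [0.15, -0.989, 0.001], [-0.002, -0.001, -1.0]]
wrist_force: [0.1, -0.0, -0.2]
gripper_width: 0.759
gripper_force: 0.0
```

Request:
jog_arm(
  increments=[
    [-0.222,0.975,0,0],
    [-0.222,0.975,0,0],
    [-0.222,0.975,0,0],
    [-0.222,0.975,0,0],
    [-0.222,0.975,0,0],
    [-0.222,0.975,0,0],
    [-0.222,0.975,0,0],
    [0,0,0,0.8],
    [0,0,0,0.8],
    [0,0,0,0.8],
  ],
)

```text
time_s: 36.2
tcp_pos: [0.4594, -0.398, 0.3794]
ee_rot: [[0.999, -0.044, -0.002], [-0.044, -0.999, 0.001], [-0.002, -0.001, -1.0]]
wrist_force: [0.1, -0.1, 0.2]
gripper_width: 0.76
gripper_force: 0.0
```

Request:
jog_arm(
  increments=[
    [0,0,0,0.8],
    [0,0,0,0.8],
    [0,0,0,0.8],
    [0,0,0,0],
    [0,0,0,0],
  ],
)

```text
time_s: 36.7
tcp_pos: [0.4601, -0.3974, 0.38]
ee_rot: [[0.973, -0.23, -0.001], [-0.23, -0.973, 0.001], [-0.001, -0.0, -1.0]]
wrist_force: [-0.4, -0.5, 0.4]
gripper_width: 0.76
gripper_force: 0.0
```

```bash
python3 - <<'E'
from h import *
s=sense(); p=np.array(s["tcp_pos"]);R=np.array(s["ee_rot"]); print(s["time_s"],p,np.degrees(np.arctan2(R[1,0],R[0,0])),s["gripper_width"]*87)
t=np.array([.4608,-.3974,.2955]); print((R.T@(t-p))/.02)
im=eyes.capture("wrist"); cv2.imwrite("pics/w9.png",im)
g=cv2.cvtColor(im,cv2.COLOR_BGR2GRAY)
for v in(100,150,200): print(v,[int(x) for x in g[v-1:v+2,290:370].mean(0)])
print([int(x) for x in g[50:140,326:330].mean(1)])
b=[.477,-.329,np.radians(-13.3),np.radians(33.2)]
C=CAL["wrist"];T=C["T_tool_cam"];K=C["camera_matrix"]
for X in boardpts(b,.18,.15)[[1,3,5,7]]:
    Y=np.linalg.inv(T)@np.append(R.T@(X-p),1); q=Y[:2]/Y[2]; q=q*(1+C["k1"]*(q@q)); print(X,q*K[0,0]+K[:2,2])
E
```

```text
36.7 [ 0.4601 -0.3974  0.38  ] -13.273039786590346 66.08705469544222
[ 0.0377 -0.0084  4.224 ]
100 [174, 173, 174, 176, 175, 175, 175, 175, 175, 174, 174, 175, 174, 175, 175, 174, 175, 174, 175, 174, 174, 174, 175, 174, 175, 174, 173, 174, 176, 174, 175, 175, 176, 175, 175, 176, 175, 175, 174, 185, 221, 236, 234, 230, 229, 229, 228, 228, 227, 227, 226, 227, 230, 189, 183, 185, 184, 183, 182, 182, 180, 180, 181, 180, 180, 180, 180, 181, 181, 181, 182, 181, 182, 182, 182, 183, 184, 183, 183, 183]
150 [176, 175, 176, 177, 176, 176, 176, 176, 176, 177, 176, 176, 176, 176, 175, 177, 176, 176, 176, 177, 177, 176, 175, 176, 176, 176, 176, 177, 176, 176, 177, 176, 177, 177, 176, 177, 176, 175, 184, 221, 235, 233, 231, 230, 229, 229, 227, 228, 227, 227, 228, 218, 176, 175, 179, 180, 181, 181, 182, 184, 184, 184, 186, 187, 189, 190, 191, 193, 195, 196, 196, 197, 197, 197, 197, 196, 196, 195, 194, 194]
200 [176, 176, 177, 177, 177, 177, 176, 176, 176, 176, 176, 177, 177, 177, 175, 176, 176, 176, 177, 176, 176, 176, 177, 176, 176, 176, 176, 177, 177, 176, 177, 177, 176, 177, 177, 177, 175, 184, 221, 234, 233, 231, 229, 229, 228, 227, 227, 227, 227, 230, 186, 184, 187, 189, 187, 188, 188, 188, 188, 189, 189, 189, 191, 192, 193, 194, 194, 195, 191, 187, 185, 184, 184, 183, 181, 181, 181, 180, 179, 179]
[180, 177, 177, 175, 173, 173, 174, 176, 178, 175, 170, 166, 164, 164, 165, 166, 168, 170, 171, 174, 175, 175, 171, 170, 170, 171, 177, 182, 182, 176, 174, 172, 171, 172, 171, 169, 169, 169, 171, 171, 172, 177, 159, 166, 172, 177, 176, 176, 177, 177, 177, 178, 178, 178, 178, 179, 180, 179, 178, 180, 179, 180, 180, 180, 181, 180, 180, 181, 181, 180, 181, 182, 182, 182, 182, 183, 183, 183, 182, 183, 183, 183, 184, 184, 185, 184, 185, 185, 185, 186]
[ 0.3694 -0.3931  0.1462] [335.5323 322.346 ]
[ 0.3717 -0.3833  0.1528] [323.5327 327.6525]
[ 0.5445 -0.4345  0.1462] [340.0523  90.4319]
[ 0.5468 -0.4248  0.1528] [325.2046  89.5633]
```

Request:
jog_arm(
  increments=[
    [0,0.125,1,0.12],
    [0,0,1,0],
    [0,0,1,0],
    [0,0,1,0],
    [0,0,0.4,0],
    [0,0,0,0],
  ],
)

```text
time_s: 37.35
tcp_pos: [0.4602, -0.3994, 0.2913]
ee_rot: [[0.971, -0.239, -0.003], [-0.239, -0.971, 0.001], [-0.003, -0.001, -1.0]]
wrist_force: [0.4, 0.9, 0.5]
gripper_width: 0.762
gripper_force: 0.0
```

Request:
jog_arm(
  increments=[
    [0,0,0,0],
    [0,0,0,0],
    [0,0,0,0],
    [0,0,0,0],
    [0,0,0,0],
    [0,0,0,0],
  ],
  grip=0,
)

```text
time_s: 37.95
tcp_pos: [0.4608, -0.3991, 0.2939]
ee_rot: [[0.971, -0.239, 0.001], [-0.239, -0.971, 0.0], [0.001, -0.0, -1.0]]
wrist_force: [0.4, 3.1, 6.4]
gripper_width: 0.391
gripper_force: 25.4
```

Request:
jog_arm(
  increments=[
    [0,0.15,-0.3,0],
    [0,0.15,-0.3,0],
    [0,0.15,-0.3,0],
    [0,0.1,-0.3,0],
    [0,0,-0.4,0],
    [0,0,-0.4,0],
    [0,0,-0.4,0],
    [0,0,-0.4,0],
  ],
)

```text
time_s: 38.75
tcp_pos: [0.4579, -0.4082, 0.347]
ee_rot: [[0.971, -0.24, -0.002], [-0.24, -0.971, 0.006], [-0.003, -0.005, -1.0]]
wrist_force: [1.3, 5.9, -2.2]
gripper_width: 0.279
gripper_force: 27.3
```

Request:
jog_arm(
  increments=[
    [0,0,-0.5,0],
    [0,0,-0.5,0],
    [0,0,-0.5,0],
    [0,0,-0.5,0],
    [0,0,-0.5,0],
    [0,0,-0.5,0],
    [0,0,-0.5,0],
    [0,0,-0.5,0],
    [0,0,-0.5,0],
    [0,0,0,0],
  ],
)

```text
time_s: 39.75
tcp_pos: [0.4581, -0.4102, 0.4406]
ee_rot: [[0.971, -0.239, 0.003], [-0.239, -0.971, -0.002], [0.003, 0.001, -1.0]]
wrist_force: [-0.6, 0.2, 0.4]
gripper_width: 0.002
gripper_force: 0.0
```

```bash
python3 - <<'E'
from h import *
a=eyes.capture("scene"); b=eyes.capture("top"); w=eyes.capture("wrist")
for c in("scene","top"):
    print(c,[(np.round(d["centre"],3).tolist(),round(d["conf"],2)) for d in eyes.spot_in(c,"board_large")],[(np.round(d["centre"],3).tolist(),round(d["conf"],2)) for d in eyes.spot_in(c,"mug")])
    for d in eyes.outline_of(c,"board_large"):
        ct=max(cv2.findContours(d["mask"].astype(np.uint8),cv2.RETR_EXTERNAL,cv2.CHAIN_APPROX_NONE)[0],key=len)
        print(round(d["conf"],2),int(d["mask"].sum()),cv2.approxPolyDP(ct,3,True)[:,0].tolist())
A=cv2.resize(a[100:280,80:300],(480,393),interpolation=cv2.INTER_CUBIC)
B=cv2.resize(b[180:310,320:480],(320,260),interpolation=cv2.INTER_CUBIC); W=cv2.resize(w,(320,200))
col=np.vstack([B,W])  # 460 high
A=cv2.copyMakeBorder(A,0,67,0,0,cv2.BORDER_CONSTANT)
cv2.imwrite("pics/drop.png",np.hstack([A,col])); print(sense()["time_s"])
E
```

```text
scene [([0.442, -0.505, 0.021], 0.76), ([0.572, -0.601, 0.012], 0.58)] [([0.688, -0.364, 0.053], 0.63)]
0.89 2213 [[176, 160], [154, 200], [203, 207], [221, 166]]
0.4 1660 [[383, 233], [377, 240], [376, 252], [386, 269], [406, 272], [421, 260], [423, 247], [414, 234], [403, 230]]
top [([0.395, -0.501, 0.02], 0.84), ([0.644, -0.617, 0.011], 0.53)] []
0.64 1315 [[400, 247], [394, 275], [434, 283], [439, 256]]
0.53 484 [[192, 151], [194, 167], [205, 177], [214, 177], [217, 169], [210, 158]]
0.43 64 [[450, 197], [446, 193], [439, 199]]
40.2
```

View pics/drop.png

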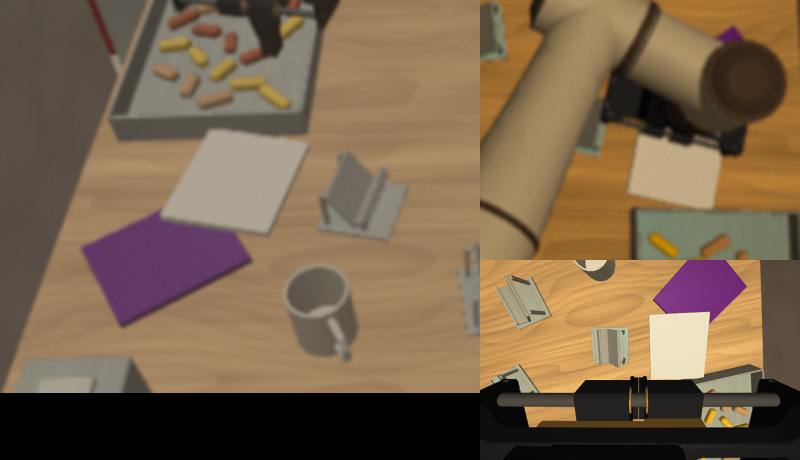

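```bash
cat > lie.py <<'E'
from h import *
from fit import fit,up
s=sense();p=np.array(s["tcp_pos"]);R=np.array(s["ee_rot"])
img={c:eyes.capture(c) for c in("scene","wrist")}
C=CAL["wrist"];T=C["T_tool_cam"];Kw=C["camera_matrix"]
def pw(X):
    Y=np.linalg.inv(T)@np.append(R.T@(X-p),1); q=Y[:2]/Y[2]; q=q*(1+C["k1"]*(q@q)); return q*Kw[0,0]+Kw[:2,2]
M={}
for c in img:
    for d in eyes.outline_of(c,"board_large")[:3]:
        ct=max(cv2.findContours(d["mask"].astype(np.uint8),cv2.RETR_EXTERNAL,cv2.CHAIN_APPROX_NONE)[0],key=len)
        P=cv2.approxPolyDP(ct,4,True)[:,0]; col=img[c][d["mask"]].mean(0).astype(int)
        print(c,round(d["conf"],2),int(d["mask"].sum()),P.tolist(),col)
        W=[atz(c,q+0.0,.012)[:2].round(3).tolist() for q in P.astype(float)]
        if abs(int(col[1])-int(col[2]))<40 and len(P)<7: print("  world",W)
        if c=="scene" and c not in M: M[c]=up(d["mask"])
def pts(q):
    x,y,yw,z,a,b=q; B=box(-.09,.09,-.075,.075,-.006,.006)
    Rx=cv2.Rodrigues(np.array([a,b,0.]))[0]
    return (Rz(yw)@Rx@B.T).T+[x,y,z]
for fixed in(True,False):
    f=(lambda c,q:hullmask(c,pts([*q,.006,0,0]))) if fixed else (lambda c,q:hullmask(c,pts(q)))
    q0=[.44,-.50,-.24]+([] if fixed else [.012,0,0]); st=[.01,.01,.1]+([] if fixed else [.008,.1,.1])
    x,e=fit(f,M,q0,st); print("fit",fixed,x,e)
    P=pts(x if not fixed else [*x,.006,0,0]); print("  wrist px",[pw(X).round(0).tolist() for X in P[[1,3,5,7]]]); print(P[[1,3,5,7]])
print(p,np.degrees(np.arctan2(R[1,0],R[0,0])),s["joints"])
E
python3 lie.py
```

```text
scene 0.95 2229 [[177, 160], [154, 200], [202, 207], [221, 166]] [144 159 169]
  world [[0.332, -0.566], [0.499, -0.604], [0.532, -0.458], [0.366, -0.421]]
scene 0.71 2338 [[188, 208], [149, 197], [119, 216], [138, 248], [192, 221]] [99 58 99]
wrist 0.61 14938 [[458, 103], [339, 110], [343, 237], [446, 232]] [193 226 237]
  world [[0.503, -0.609], [0.531, -0.459], [0.36, -0.426], [0.331, -0.571]]
wrist 0.56 14415 [[415, 0], [346, 80], [372, 106], [458, 102], [459, 125], [531, 51], [492, 0]] [122  48 119]
fit True [ 0.4224 -0.5142 -0.2385] 0.06422848625196309
  wrist px [[444.0, 242.0], [340.0, 242.0], [459.0, 112.0], [342.0, 112.0]]
[[ 0.3172 -0.5658  0.012 ]
 [ 0.3527 -0.4201  0.012 ]
 [ 0.4921 -0.6084  0.012 ]
 [ 0.5276 -0.4626  0.012 ]]
fit False [ 0.439  -0.5089 -0.1938  0.0213 -0.006  -0.0889] 0.024251463926637906
  wrist px [[444.0, 232.0], [337.0, 237.0], [459.0, 96.0], [333.0, 103.0]]
[[ 0.3361 -0.5651  0.0198]
 [ 0.365  -0.4179  0.0189]
 [ 0.512  -0.5995  0.0357]
 [ 0.5409 -0.4524  0.0348]]
[ 0.458  -0.4101  0.4382] -13.841006011566398 [-26.775   19.8942   2.0331  -0.0012 -72.1826 102.9344]
```

```bash
python3 - <<'E'
from h import *
im=cv2.imread("pics/top0.png"); hsv=cv2.cvtColor(im,cv2.COLOR_BGR2HSV)
m=cv2.inRange(hsv,(130,80,30),(170,255,255)); ct=max(cv2.findContours(m,0,1)[0],key=cv2.contourArea)
r_=cv2.minAreaRect(ct); print("purple",[atz("top",q,.012)[:2].round(3).tolist() for q in cv2.boxPoints(r_)])
im=eyes.capture("scene"); hsv=cv2.cvtColor(im,cv2.COLOR_BGR2HSV)
m=cv2.inRange(hsv,(130,80,30),(170,255,255)); ct=max(cv2.findContours(m,0,1)[0],key=cv2.contourArea)
print("purple now",[(q.tolist(),atz("scene",q.astype(float),.012)[:2].round(3).tolist()) for q in cv2.approxPolyDP(ct,2,True)[:,0]])
m0=cv2.inRange(cv2.cvtColor(cv2.imread("pics/scene0.png"),cv2.COLOR_BGR2HSV),(130,80,30),(170,255,255)); ct=max(cv2.findContours(m0,0,1)[0],key=cv2.contourArea)
print("purple scene0",[(q.tolist(),atz("scene",q.astype(float),.012)[:2].round(3).tolist()) for q in cv2.approxPolyDP(ct,2,True)[:,0]])
for q in((397,285),(479,286)): print("tray rim top-img",atz("top",np.array(q,float),0.)[:2],atz("top",np.array(q,float),.04)[:2])
for q in((133,158),(222,157)): print("tray near edge scene z0",atz("scene",np.array(q,float),0.)[:2])
for q in((222,149),): print("z.04",atz("scene",np.array(q,float),.04)[:2])
s=sense();p=np.array(s["tcp_pos"]);R=np.array(s["ee_rot"])
for name,t in(("pre",(.411,-.624,.26)),):
    print(name,R.T@(np.array(t)-p)/.02)
E
```

```text
purple [[0.562, -0.475], [0.664, -0.623], [0.538, -0.702], [0.44, -0.555]]
purple now [([193, 216], [0.564, -0.479]), ([187, 207], [0.53, -0.502]), ([154, 202], [0.507, -0.603]), ([152, 197], [0.487, -0.613]), ([118, 213], [0.545, -0.7]), ([135, 248], [0.668, -0.62]), ([190, 221], [0.581, -0.485])]
purple scene0 [([173, 187], [0.449, -0.557]), ([118, 213], [0.545, -0.7]), ([135, 248], [0.668, -0.62]), ([194, 219], [0.575, -0.475])]
tray rim top-img [ 0.3246 -0.437 ] [ 0.3246 -0.4279]
tray rim top-img [ 0.3273 -0.7297] [ 0.3273 -0.712 ]
tray near edge scene z0 [ 0.3025 -0.7203]
tray near edge scene z0 [ 0.3119 -0.4257]
z.04 [ 0.3177 -0.4185]
pre [ 0.2787 10.9478  8.9247]
```

Request:
jog_arm(
  increments=[
    [0,0.935,0.6,0],
    [0,0.935,0.6,0],
    [0,0.935,0.6,0],
    [0,0.935,0.6,0],
    [0,0.935,0.6,0],
    [0,0.935,0.6,0],
    [0,0.935,0.6,0],
    [0,0.935,0.6,0],
    [0,0.935,0.6,0],
    [0,0.935,0.6,0],
  ],
)

```text
time_s: 41.45
tcp_pos: [0.4128, -0.5932, 0.3174]
ee_rot: [[0.971, -0.239, -0.0], [-0.239, -0.971, 0.0], [-0.0, -0.0, -1.0]]
wrist_force: [-0.0, 0.0, -1.1]
gripper_width: 0.007
gripper_force: 0.0
```

Request:
jog_arm(
  increments=[
    [0,0.935,0.6,0],
    [0,0.935,0.6,0],
    [0,0,1,0],
    [0,0,1,0],
    [0,0,1,0],
    [0,0,1,0],
    [0,0,1,0],
    [0,0,0.2,0],
    [0,0,0,0],
  ],
)

```text
time_s: 42.35
tcp_pos: [0.404, -0.6284, 0.1893]
ee_rot: [[0.971, -0.239, -0.001], [-0.239, -0.971, 0.001], [-0.002, -0.001, -1.0]]
wrist_force: [0.7, -0.2, -0.3]
gripper_width: 0.003
gripper_force: 0.0
```

Request:
jog_arm(
  increments=[
    [0,0,0.2,0],
    [0,-0.5,0,0],
    [0,-0.5,0,0],
    [0,-0.5,0,0],
    [0,-0.5,0,0],
    [0,0,0,0],
  ],
)

```text
time_s: 42.95
tcp_pos: [0.4146, -0.5875, 0.1871]
ee_rot: [[0.971, -0.238, 0.0], [-0.238, -0.971, 0.0], [-0.0, -0.0, -1.0]]
wrist_force: [0.1, 0.3, 1.0]
gripper_width: 0.004
gripper_force: 0.0
```

Request:
jog_arm(
  increments=[
    [0,-0.5,0,0],
    [0,-0.5,0,0],
    [0,-0.5,0,0],
    [0,-0.4,0,0],
    [0,0,0,0],
  ],
)

```text
time_s: 43.45
tcp_pos: [0.4234, -0.551, 0.1866]
ee_rot: [[0.971, -0.238, -0.0], [-0.238, -0.971, 0.001], [-0.001, -0.001, -1.0]]
wrist_force: [-0.3, -0.3, -1.1]
gripper_width: 0.011
gripper_force: 0.0
```

```bash
cat > where.py <<'E'
from h import *
import sys
st=np.array([.477,-.329]);u=np.array([.971,-.239]);n=np.array([-.239,-.971])
s=sense();p=np.array(s["tcp_pos"]); print(s["time_s"],p,"tcp s,u",(p[:2]-st)@n,(p[:2]-st)@u,s["wrist_force"],s["gripper_width"]*87)
im=eyes.capture("scene"); 
for d in eyes.outline_of("scene","board_large")[:3]:
    col=im[d["mask"]].mean(0).astype(int)
    ct=max(cv2.findContours(d["mask"].astype(np.uint8),cv2.RETR_EXTERNAL,cv2.CHAIN_APPROX_NONE)[0],key=len)
    P=cv2.approxPolyDP(ct,3,True)[:,0]; print(round(d["conf"],2),int(d["mask"].sum()),P.tolist(),col)
    if len(sys.argv)>1:
        for q in P: w=atz("scene",q.astype(float),float(sys.argv[1]))[:2]-st; print("   s,u",(w@n).round(3),(w@u).round(3))
E
python3 where.py .015
```

```text
43.45 [ 0.4234 -0.551   0.1866] tcp s,u 0.22832215324549104 0.0010074262961971212 [-0.3431 -0.3433 -1.0615] 0.9193178069368737
0.95 2486 [[173, 188], [118, 213], [135, 250], [194, 219], [187, 208], [167, 201]] [99 57 98]
   s,u 0.225 0.034
   s,u 0.342 0.156
   s,u 0.232 0.262
   s,u 0.117 0.132
   s,u 0.152 0.098
   s,u 0.22 0.085
0.63 2104 [[234, 168], [204, 163], [193, 179], [182, 175], [168, 202], [217, 211]] [143 158 168]
   s,u 0.071 -0.083
   s,u 0.172 -0.085
   s,u 0.18 -0.013
   s,u 0.22 -0.022
   s,u 0.216 0.088
   s,u 0.063 0.091
0.54 1686 [[427, 170], [426, 177], [434, 191], [427, 215], [451, 212], [435, 170]] [ 50  73 104]
   s,u -0.518 -0.194
   s,u -0.516 -0.163
   s,u -0.541 -0.109
   s,u -0.522 -0.013
   s,u -0.589 -0.037
   s,u -0.543 -0.199
```

Request:
jog_arm(
  increments=[
    [0,-0.3,0,0],
    [0,-0.3,0,0],
    [0,0,0,0],
  ],
)

```text
time_s: 43.85
tcp_pos: [0.4259, -0.5399, 0.1865]
ee_rot: [[0.971, -0.239, -0.0], [-0.239, -0.971, 0.001], [-0.0, -0.0, -1.0]]
wrist_force: [0.7, -0.3, 0.7]
gripper_width: 0.003
gripper_force: 0.0
```

Request:
jog_arm(
  increments=[
    [0,-0.25,0,0],
    [0,0,0,0],
  ],
)

```text
time_s: 44.05
tcp_pos: [0.4266, -0.5371, 0.1874]
ee_rot: [[0.971, -0.238, -0.0], [-0.238, -0.971, -0.004], [0.001, 0.004, -1.0]]
wrist_force: [-3.5, -6.5, -0.6]
gripper_width: 0.001
gripper_force: 3.6
```

Request:
jog_arm(
  increments=[
    [0,-0.25,0,0],
    [0,0,0,0],
  ],
)

```text
time_s: 44.25
tcp_pos: [0.4269, -0.5356, 0.1891]
ee_rot: [[0.971, -0.238, 0.001], [-0.238, -0.971, -0.011], [0.004, 0.01, -1.0]]
wrist_force: [-8.8, -17.5, -0.1]
gripper_width: 0.007
gripper_force: 9.7
```

Request:
jog_arm(
  increments=[
    [0,0,-0.3,0],
    [0,0,-0.3,0],
    [0,0,-0.3,0],
    [0,0,0,0],
  ],
)

```text
time_s: 44.65
tcp_pos: [0.4272, -0.5342, 0.2073]
ee_rot: [[0.971, -0.239, 0.002], [-0.239, -0.971, -0.008], [0.003, 0.007, -1.0]]
wrist_force: [-6.2, -10.8, 0.4]
gripper_width: 0.006
gripper_force: 6.4
```

```bash
python3 where.py
```

```text
44.65 [ 0.4272 -0.5342  0.2073] tcp s,u 0.2111050595182752 0.0006811431952224722 [ -6.2069 -10.7964   0.3527] 0.5342735032015805
0.75 2578 [[173, 187], [119, 213], [135, 249], [193, 219], [184, 204], [170, 198]] [99 57 99]
0.56 2222 [[207, 159], [197, 174], [189, 169], [183, 173], [172, 199], [221, 212], [235, 167]] [141 156 166]
```

```bash
python3 - <<'E'
from h import *
st=np.array([.477,-.329]);u=np.array([.971,-.239]);n=np.array([-.239,-.971])
for s_,u_ in((.197,.092),(.048,.092),(.048,-.088),(.197,-.088)):
    for z in(.012,.022,.04): print(s_,u_,z,proj("scene",np.append(st+n*s_+u*u_,z)).round(1))
E
```

```text
0.197 0.092 0.012 [173.7 204.6]
0.197 0.092 0.022 [172.9 202.4]
0.197 0.092 0.04 [171.2 198.3]
0.048 0.092 0.012 [222.2 212.6]
0.048 0.092 0.022 [221.6 210.4]
0.048 0.092 0.04 [220.5 206.3]
0.048 -0.088 0.012 [241.8 168.6]
0.048 -0.088 0.022 [241.4 166.3]
0.048 -0.088 0.04 [240.6 162.1]
0.197 -0.088 0.012 [197.2 162.1]
0.197 -0.088 0.022 [196.5 159.8]
0.197 -0.088 0.04 [195.3 155.6]
```

Request:
jog_arm(
  increments=[
    [0,-0.08,-0.3,0],
    [0,-0.08,-0.3,0],
    [0,-0.1,-0.3,0],
    [0,0,0,0],
  ],
)

```text
time_s: 45.15
tcp_pos: [0.4286, -0.5294, 0.2262]
ee_rot: [[0.971, -0.238, 0.002], [-0.238, -0.971, -0.009], [0.004, 0.008, -1.0]]
wrist_force: [-6.7, -12.7, 3.2]
gripper_width: 0.006
gripper_force: 6.9
```

```bash
python3 where.py
```

```text
45.15 [ 0.4286 -0.5294  0.2262] tcp s,u 0.20615283037519228 0.0008741847181997428 [ -6.6933 -12.6778   3.1547] 0.5416893749819505
0.91 2328 [[185, 166], [172, 196], [222, 211], [226, 189], [236, 168], [209, 157], [197, 169]] [139 153 163]
0.74 2730 [[173, 187], [118, 213], [135, 250], [194, 220], [185, 203], [172, 195]] [ 99  59 100]
0.59 1186 [[296, 213], [297, 221], [290, 225], [294, 251], [328, 248], [324, 220], [315, 215], [307, 219]] [109 122 128]
```

Request:
jog_arm(
  increments=[
    [0,-0.2,-0.2,0],
    [0,-0.14,-0.3,0],
    [0,-0.14,-0.3,0],
    [0,0,0,0],
  ],
)

```text
time_s: 45.65
tcp_pos: [0.4306, -0.5217, 0.2444]
ee_rot: [[0.971, -0.238, 0.003], [-0.238, -0.971, -0.014], [0.007, 0.013, -1.0]]
wrist_force: [-9.2, -17.2, 6.8]
gripper_width: 0.007
gripper_force: 9.4
```

```bash
python3 where.py
```

```text
45.65 [ 0.4306 -0.5217  0.2444] tcp s,u 0.19816659227526817 0.001012170057396615 [ -9.178  -17.1626   6.8465] 0.5822427273352951
0.84 2742 [[172, 187], [118, 212], [136, 249], [194, 219]] [ 99  58 100]
0.65 2356 [[188, 162], [173, 192], [222, 212], [236, 167], [206, 155], [198, 166]] [136 150 160]
```

Request:
jog_arm(
  increments=[
    [0,-0.13,-0.3,0],
    [0,-0.14,-0.3,0],
    [0,-0.15,-0.3,0],
    [0,-0.16,-0.3,0],
    [0,0,0,0],
  ],
)

```text
time_s: 46.25
tcp_pos: [0.4337, -0.5089, 0.268]
ee_rot: [[0.971, -0.238, 0.003], [-0.238, -0.971, -0.011], [0.006, 0.01, -1.0]]
wrist_force: [-7.7, -11.9, 8.6]
gripper_width: 0.005
gripper_force: 6.8
```

```bash
python3 where.py
```

```text
46.25 [ 0.4337 -0.5089  0.268 ] tcp s,u 0.18508063933627406 0.0009179025207833591 [ -7.6629 -11.8622   8.6249] 0.4722789768727046
0.75 2294 [[191, 157], [175, 187], [222, 211], [236, 167], [211, 152], [202, 160]] [130 144 154]
0.63 2792 [[173, 187], [118, 213], [135, 250], [194, 220]] [ 99  58 100]
0.33 542 [[454, 149], [451, 157], [465, 179], [461, 202], [464, 206], [475, 178]] [103 115 124]
```

Request:
jog_arm(
  increments=[
    [0,-0.24,-0.25,0],
    [0,-0.22,-0.25,0],
    [0,-0.22,-0.25,0],
    [0,0,0,0],
  ],
)

```text
time_s: 46.75
tcp_pos: [0.4378, -0.4926, 0.2797]
ee_rot: [[0.971, -0.239, 0.003], [-0.239, -0.971, -0.003], [0.004, 0.003, -1.0]]
wrist_force: [-1.5, -2.6, 2.0]
gripper_width: 0.001
gripper_force: 1.6
```

Request:
jog_arm(
  increments=[
    [0,-0.22,-0.25,0],
    [0,-0.25,-0.25,0],
    [0,-0.26,-0.25,0],
    [0,0,0,0],
  ],
)

```text
time_s: 47.15
tcp_pos: [0.4416, -0.4766, 0.2927]
ee_rot: [[0.971, -0.238, -0.0], [-0.238, -0.971, 0.001], [-0.001, -0.001, -1.0]]
wrist_force: [-0.0, -0.9, -1.7]
gripper_width: 0.006
gripper_force: 0.4
```

```bash
python3 where.py
```

```text
47.15 [ 0.4416 -0.4766  0.2927] tcp s,u 0.15180109095636427 0.0009567830787137258 [-0.0064 -0.8981 -1.7001] 0.49706296964503766
0.86 2727 [[174, 186], [119, 213], [135, 249], [194, 219]] [ 99  57 100]
0.64 2103 [[201, 150], [184, 178], [221, 211], [238, 165], [220, 148], [212, 155]] [113 126 135]
0.44 1034 [[237, 170], [228, 189], [228, 203], [256, 209], [265, 186]] [106 117 124]
```

Request:
jog_arm(
  increments=[
    [0,-0.35,-0.1,0],
    [0,-0.35,-0.1,0],
    [0,-0.35,-0.1,0],
    [0,-0.35,-0.1,0],
    [0,-0.35,0,0],
    [0,-0.35,0,0],
    [0,0,0,0],
  ],
)

```text
time_s: 47.95
tcp_pos: [0.4515, -0.4358, 0.2998]
ee_rot: [[0.971, -0.238, -0.001], [-0.238, -0.971, 0.002], [-0.002, -0.001, -1.0]]
wrist_force: [-0.1, -0.4, -0.1]
gripper_width: 0.006
gripper_force: 0.1
```

```bash
python3 where.py
```

```text
47.95 [ 0.4515 -0.4358  0.2998] tcp s,u 0.10977437166821877 0.0007295344776114231 [-0.1268 -0.4485 -0.0894] 0.5160677829057411
0.97 2710 [[174, 187], [118, 213], [135, 250], [194, 219]] [100  57 100]
0.79 1574 [[232, 151], [227, 155], [222, 151], [211, 152], [198, 174], [220, 212], [228, 202], [226, 189], [240, 167]] [ 92 104 113]
0.42 1103 [[222, 222], [210, 232], [216, 254], [223, 262], [238, 264], [243, 251], [239, 229], [232, 221]] [ 91 104 114]
```

Request:
jog_arm(
  increments=[
    [0,-0.3,0,0],
    [0,-0.3,0,0],
    [0,-0.3,0,0],
    [0,-0.25,0,0],
    [0,-0.25,0,0],
    [0,0,0,0],
  ],
)

```text
time_s: 48.65
tcp_pos: [0.4582, -0.4092, 0.3006]
ee_rot: [[0.971, -0.238, -0.0], [-0.238, -0.971, 0.0], [-0.0, -0.0, -1.0]]
wrist_force: [0.2, 0.1, 0.4]
gripper_width: 0.005
gripper_force: 0.0
```

Request:
jog_arm(
  increments=[
    [0,-0.25,0,0],
    [0,-0.25,0,0],
    [0,-0.25,0,0],
    [0,0,0,0],
  ],
)

```text
time_s: 49.05
tcp_pos: [0.4617, -0.3947, 0.3006]
ee_rot: [[0.971, -0.239, -0.0], [-0.239, -0.971, 0.0], [-0.0, -0.0, -1.0]]
wrist_force: [0.9, -0.3, -0.2]
gripper_width: 0.006
gripper_force: 0.0
```

```bash
python3 where.py
```

```text
49.05 [ 0.4617 -0.3947  0.3006] tcp s,u 0.06748492035013125 0.000872943287528561 [ 0.8816 -0.3091 -0.1747] 0.5044365495134461
0.93 2666 [[174, 188], [118, 213], [135, 249], [194, 218]] [100  57 100]
0.7 587 [[466, 152], [464, 158], [476, 179], [476, 203], [480, 205], [489, 187], [481, 173], [483, 162], [479, 156], [473, 159]] [28 40 58]
0.64 943 [[238, 153], [227, 152], [215, 175], [221, 212], [227, 206], [235, 171], [241, 168]] [ 88 100 108]
```

```bash
cat > prof.py <<'E'
from h import *
import sys
st=np.array([.477,-.329,0]);u=np.array([.971,-.239,0]);n=np.array([-.239,-.971,0])
for a in sys.argv[1:]:
    x,y,U_=map(float,a.split(",")); o,d=ray("scene",(x,y)); X=o+d*((st+u*U_-o)@u)/(d@u); print(a,"s",((X-st)@n).round(4),"z",X[2].round(4))
E
python3 prof.py 215,175,.092 221,212,.092 227,206,.092 198,174,.092 220,212,.092 227,152,-.088
```

```text
215,175,.092 s 0.0399 z 0.167
221,212,.092 s 0.0511 z 0.0141
227,206,.092 s 0.0277 z 0.0464
198,174,.092 s 0.0877 z 0.1611
220,212,.092 s 0.0542 z 0.0133
227,152,-.088 s 0.0864 z 0.0751
```

Request:
jog_arm(
  increments=[
    [0,0.2,-0.5,0],
    [0,0,-1,0],
    [0,0,-1,0],
    [0,0,-1,0],
    [0,0,-0.8,0],
    [0,-0.6,0,0],
    [0,-0.6,0,0],
    [0,-0.58,0,0],
    [0,0,0,0],
  ],
  grip=50,
)

```text
time_s: 50.05
tcp_pos: [0.4695, -0.3629, 0.3857]
ee_rot: [[0.971, -0.237, -0.002], [-0.237, -0.971, 0.001], [-0.002, -0.001, -1.0]]
wrist_force: [0.7, -0.1, 0.3]
gripper_width: 0.571
gripper_force: 0.0
```

```bash
python3 where.py | head -1; python3 - <<'E'
from h import *
s=sense();p=np.array(s["tcp_pos"]);R=np.array(s["ee_rot"])
im=eyes.capture("wrist"); g=cv2.cvtColor(im,cv2.COLOR_BGR2GRAY)
for v in(90,120,150,180): print(v,[int(x) for x in g[v-1:v+2,270:370:2].mean(0)])
C=CAL["wrist"];T=C["T_tool_cam"];K=C["camera_matrix"]
st=np.array([.477,-.329,0]);u=np.array([.971,-.239,0]);n=np.array([-.239,-.971,0])
for uu in(-.087,.093):
  for s_ in(.028,.04):
    X=st+u*uu+n*s_+[0,0,.16]; Y=np.linalg.inv(T)@np.append(R.T@(X-p),1); q=Y[:2]/Y[2]; q=q*(1+C["k1"]*(q@q)); print(uu,s_,q*K[0,0]+K[:2,2])
E
```

```text
50.05 [ 0.4695 -0.3629  0.3857] tcp s,u 0.03468838892835828 0.0007669692602779634 [ 0.695  -0.1153  0.3096] 49.698148187434974
90 [193, 193, 192, 194, 193, 193, 193, 193, 194, 193, 191, 192, 192, 190, 190, 189, 189, 189, 190, 191, 192, 193, 194, 191, 191, 188, 186, 185, 184, 182, 182, 182, 182, 183, 181, 181, 180, 179, 178, 177, 175, 175, 174, 173, 175, 184, 187, 188, 188, 187]
120 [177, 178, 177, 176, 174, 175, 176, 177, 180, 179, 180, 179, 175, 176, 174, 176, 177, 211, 236, 236, 238, 239, 240, 242, 239, 178, 142, 143, 143, 142, 142, 143, 141, 166, 191, 190, 189, 188, 189, 189, 190, 190, 189, 187, 185, 184, 183, 183, 182, 183]
150 [191, 187, 177, 186, 185, 184, 183, 180, 183, 142, 135, 138, 137, 136, 132, 139, 133, 186, 236, 237, 238, 240, 240, 242, 241, 204, 142, 144, 144, 144, 143, 143, 142, 168, 181, 179, 179, 178, 178, 179, 179, 179, 177, 168, 167, 170, 171, 173, 176, 178]
180 [139, 194, 165, 188, 187, 183, 185, 182, 185, 156, 132, 138, 138, 137, 132, 138, 137, 119, 228, 237, 238, 239, 240, 241, 242, 228, 140, 144, 144, 144, 144, 144, 142, 170, 188, 189, 192, 194, 196, 197, 198, 198, 197, 195, 194, 194, 192, 194, 192, 195]
-0.087 0.028 [305.3722 327.2866]
-0.087 0.04 [320.3907 327.2882]
0.093 0.028 [302.6454  87.2341]
0.093 0.04 [321.4418  87.2412]
```

```bash
python3 - <<'E'
from h import *
g=cv2.cvtColor(eyes.capture("wrist"),cv2.COLOR_BGR2GRAY)
print([int(x) for x in g[84:124,309:316].mean(1)])
print([int(x) for x in g[230:400:3,309:316].mean(1)])
E
```

```text
[190, 189, 187, 187, 188, 191, 194, 194, 190, 187, 182, 159, 219, 232, 239, 240, 240, 239, 239, 239, 239, 239, 239, 239, 239, 239, 240, 240, 240, 239, 240, 240, 239, 240, 239, 240, 240, 240, 239, 239]
[239, 238, 239, 239, 239, 238, 238, 238, 238, 238, 237, 240, 52, 54, 68, 76, 84, 88, 91, 90, 84, 99, 238, 236, 236, 236, 236, 235, 235, 233, 237, 68, 75, 75, 75, 39, 17, 18, 17, 18, 18, 18, 17, 18, 17, 29, 37, 8, 9, 9, 7, 9, 8, 8, 8, 7, 9]
```

Request:
jog_arm(
  increments=[
    [-0.1,0.07,1,0],
    [0,0,1,0],
    [0,0,1,0],
    [0,0,1,0],
    [0,0,0.3,0],
    [0,0,0,0],
  ],
)

```text
time_s: 50.85
tcp_pos: [0.4667, -0.3658, 0.2996]
ee_rot: [[0.971, -0.24, -0.002], [-0.24, -0.971, 0.001], [-0.002, -0.0, -1.0]]
wrist_force: [0.2, 0.2, -0.2]
gripper_width: 0.575
gripper_force: 0.0
```

Request:
jog_arm(
  increments=[
    [0,0,0,0],
    [0,0,0,0],
    [0,0,0,0],
    [0,0,0,0],
    [0,0,0,0],
  ],
  grip=0,
)

```text
time_s: 51.35
tcp_pos: [0.4669, -0.3655, 0.301]
ee_rot: [[0.971, -0.239, 0.001], [-0.239, -0.971, -0.0], [0.001, 0.0, -1.0]]
wrist_force: [-0.6, 0.3, -0.3]
gripper_width: 0.202
gripper_force: 0.0
```

Request:
jog_arm(
  increments=[
    [0,0,0,0],
    [0,0,0,0],
  ],
)

```text
time_s: 51.55
tcp_pos: [0.4667, -0.3668, 0.3012]
ee_rot: [[0.971, -0.238, -0.001], [-0.238, -0.971, -0.003], [0.0, 0.004, -1.0]]
wrist_force: [-2.2, -7.0, 1.0]
gripper_width: 0.149
gripper_force: 30.5
```

Request:
jog_arm(
  increments=[
    [0,0,-0.2,0],
    [0,0,-0.4,0],
    [0,0,-0.5,0],
    [0,0,0,0],
  ],
)

```text
time_s: 51.95
tcp_pos: [0.4661, -0.367, 0.3231]
ee_rot: [[0.971, -0.239, -0.002], [-0.239, -0.971, -0.003], [-0.002, 0.003, -1.0]]
wrist_force: [-4.2, -6.1, 0.1]
gripper_width: 0.145
gripper_force: 30.7
```

Request:
jog_arm(
  increments=[
    [0,0.1,-1,0],
    [0,0,-1,0],
    [0,0,-1,-0.8],
    [0,0,-1,-0.8],
    [0,0,-1,-0.8],
    [0,0,-1,-0.8],
    [0,0,-0.2,-0.85],
    [0,0,0,-0.85],
    [0.2375,-0.6,0,0],
    [0.2375,-0.984,0,0],
  ],
)

```text
time_s: 52.95
tcp_pos: [0.471, -0.3344, 0.4453]
ee_rot: [[0.989, 0.147, -0.002], [0.147, -0.989, 0.001], [-0.001, -0.001, -1.0]]
wrist_force: [0.0, 0.0, -3.4]
gripper_width: 0.136
gripper_force: 30.0
```

```bash
python3 chk.py -.044 pics/w10.png large | grep -v '^[12][50]0 '; python3 -c "
from h import *
print(sense()['wrist_force'],sense()['moment'])"
```

```text
52.95 [ 0.471  -0.3344  0.4453] yaw 8.433992719919779 11.795770666736662
units [  6.0493 -26.0133   0.0304]
0.275 [[237.1, 129.2], [241.7, 174.1]]
0.285 [[237.6, 131.9], [242.2, 176.8]]
0.295 [[238.1, 134.6], [242.8, 179.5]]
0.73 [[232, 106], [233, 132], [244, 179], [241, 132]]
[ 0.1205 -0.8682 -1.4269] [-0.103   0.0541 -0.024 ]
```

Request:
jog_arm(
  increments=[
    [0.224,-0.963,0,-0.06],
    [0.224,-0.963,0,0],
    [0.224,-0.963,0,0],
    [0.224,-0.963,0,0],
    [0.224,-0.963,0,0],
    [0.224,-0.963,0,0],
    [0.224,-0.963,0,0],
    [0.224,-0.963,0,0],
    [0.224,-0.963,0,0],
    [0.224,-0.963,0,0],
  ],
)

```text
time_s: 54.1
tcp_pos: [0.4856, -0.1368, 0.4463]
ee_rot: [[0.988, 0.153, -0.001], [0.153, -0.988, 0.0], [-0.001, -0.0, -1.0]]
wrist_force: [-0.2, -0.0, -1.3]
gripper_width: 0.132
gripper_force: 30.0
```

Request:
jog_arm(
  increments=[
    [0.224,-0.963,0,0],
    [0.224,-0.963,0,0],
    [0.224,-0.963,0,0],
    [0.224,-0.963,0,0],
    [0.224,-0.963,0,0],
    [0.224,-0.963,0,0],
    [0.224,-0.963,0,0],
    [0.224,-0.963,0,0],
    [0.224,-0.963,0,0],
    [0.224,-0.963,0,0],
  ],
)

```text
time_s: 55.1
tcp_pos: [0.5001, 0.0605, 0.4462]
ee_rot: [[0.988, 0.154, -0.001], [0.154, -0.988, -0.0], [-0.001, 0.0, -1.0]]
wrist_force: [-0.2, 0.2, -3.0]
gripper_width: 0.136
gripper_force: 30.0
```

Request:
jog_arm(
  increments=[
    [0.224,-0.963,0,0],
    [0.224,-0.963,0,0],
    [0.224,-0.963,0,0],
    [0.224,-0.963,0,0],
    [0.224,-0.963,0,0],
    [0.224,-0.963,0,0],
    [0.224,-0.963,0,0],
    [0,0,0,0],
  ],
)

```text
time_s: 55.9
tcp_pos: [0.5106, 0.2001, 0.4461]
ee_rot: [[0.988, 0.156, -0.0], [0.156, -0.988, 0.0], [0.0, -0.0, -1.0]]
wrist_force: [-0.8, -0.0, -3.0]
gripper_width: 0.133
gripper_force: 30.0
```

```bash
python3 chk.py -.044 pics/w11.png large; python3 - <<'E'
from h import *
s=sense();p=np.array(s["tcp_pos"]);R=np.array(s["ee_rot"]);C=CAL["wrist"];T=C["T_tool_cam"];K=C["camera_matrix"]
# wrist projection of rack block edges at top, rack centre (.5077,.2415), at far/near ends
for y in(-.11,-.066,-.022,.022):
    for e in(-.013,.013):
        o=[]
        for x in(.05,.0):
            X=Rz(np.radians(8.8))@np.array([x,y+e,.065])+[.5077,.2415,0]; Y=np.linalg.inv(T)@np.append(R.T@(X-p),1); q=Y[:2]/Y[2]; q=q*(1+C["k1"]*(q@q)); o+=(q*K[0,0]+K[:2,2]).round(1).tolist()
        print(y,e,o)
E
```

```text
55.9 [0.5106 0.2001 0.4461] yaw 8.996937188973396 11.58812032861365
units [ 0.1715  0.131  -0.    ]
150 [121, 120, 121, 124, 101, 103, 114, 116, 118, 120, 122, 125, 125, 126, 123, 142, 212, 237, 237, 236, 237, 238, 239, 240, 241, 242, 240, 231, 153, 117, 120, 122, 121, 121, 122, 121, 120, 120, 121, 121, 126, 100, 96, 113, 117, 117, 121, 122, 124, 126, 126, 125, 122, 183, 210, 223, 233, 236, 237, 237, 237, 238, 238, 239, 239, 239, 239, 240, 240, 240, 241, 241, 241, 242, 242, 242, 242, 238, 234, 232, 190, 125, 112, 118, 122, 124, 125, 126, 127, 126, 125, 125, 128, 131, 132, 133, 122, 106, 139, 200, 207, 210, 216, 132, 71, 69, 70, 68, 97, 201, 208, 206, 204, 204, 209, 210, 210, 207, 207, 212, 214, 151, 121, 123, 126, 127, 127, 125, 123, 127, 130, 132, 133, 127, 113, 146, 182, 185, 185, 184, 185, 184, 184, 184, 185, 185, 186, 186, 185, 186]
200 [121, 122, 122, 123, 121, 123, 120, 103, 110, 112, 115, 117, 119, 123, 126, 126, 122, 127, 210, 238, 237, 237, 237, 239, 239, 239, 239, 241, 238, 197, 134, 118, 121, 122, 122, 123, 122, 121, 120, 122, 123, 130, 98, 96, 111, 114, 115, 119, 121, 125
[... 376 characters left out ...]
, 126, 129, 131, 133, 125, 113, 172, 193, 192, 191, 191, 189, 188, 186, 186, 185, 184, 184, 181, 181, 180, 180, 180, 178]
0.275 [[427.0, 133.4], [453.7, 179.1]]
0.285 [[426.3, 136.1], [452.7, 181.8]]
0.295 [[425.6, 138.8], [451.7, 184.5]]
0.59 [[435, 113], [427, 122], [425, 142], [447, 181], [452, 183], [468, 138], [454, 118], [445, 132], [440, 126], [442, 115]]
-0.11 -0.013 [383.8, 134.3, 381.3, 176.6]
-0.11 0.013 [361.5, 134.2, 359.8, 176.5]
-0.066 -0.013 [346.0, 134.2, 344.9, 176.5]
-0.066 0.013 [323.7, 134.2, 323.4, 176.5]
-0.022 -0.013 [308.2, 134.1, 308.5, 176.5]
-0.022 0.013 [285.9, 134.1, 286.9, 176.5]
0.022 -0.013 [270.4, 134.1, 272.0, 176.5]
0.022 0.013 [248.1, 134.1, 250.5, 176.5]
```

Request:
jog_arm(
  increments=[
    [0.17,0.14,0.4,0.05],
    [0,0,0.8,0],
    [0,0,0.8,0],
    [0,0,0.8,0],
    [0,0,0.5,0],
    [0,0,0.3,0],
    [0,0,0.25,0],
    [0,0,0.25,0],
    [0,0,0,0],
  ],
)

```text
time_s: 56.95
tcp_pos: [0.514, 0.1954, 0.3642]
ee_rot: [[0.989, 0.15, -0.001], [0.15, -0.989, -0.0], [-0.001, 0.0, -1.0]]
wrist_force: [-0.7, 0.2, -1.6]
gripper_width: 0.138
gripper_force: 30.0
```

Request:
jog_arm(
  increments=[
    [0,0,0.2,0],
    [0,0,0.2,0],
    [0,0,0.2,0],
    [0,0,0,0],
  ],
)

```text
time_s: 57.35
tcp_pos: [0.5138, 0.1954, 0.3518]
ee_rot: [[0.989, 0.151, -0.001], [0.151, -0.989, -0.001], [-0.001, 0.001, -1.0]]
wrist_force: [0.1, 0.2, -3.9]
gripper_width: 0.137
gripper_force: 30.0
```

Request:
jog_arm(
  increments=[
    [0,-0.04,0.25,0],
    [0,0,0.25,0],
    [0,0,0.25,0],
    [0,0,0.25,0],
    [0,0,0,0],
  ],
)

```text
time_s: 57.85
tcp_pos: [0.5137, 0.1962, 0.3315]
ee_rot: [[0.989, 0.15, -0.002], [0.15, -0.989, -0.001], [-0.002, 0.001, -1.0]]
wrist_force: [-0.2, -0.2, -2.5]
gripper_width: 0.132
gripper_force: 30.0
```

Request:
jog_arm(
  increments=[
    [0,0,0.2,0],
    [0,0,0.2,0],
    [0,0,0,0],
  ],
)

```text
time_s: 58.15
tcp_pos: [0.5137, 0.1962, 0.3239]
ee_rot: [[0.989, 0.15, -0.001], [0.15, -0.989, -0.001], [-0.001, 0.0, -1.0]]
wrist_force: [0.5, 0.6, -2.1]
gripper_width: 0.137
gripper_force: 30.0
```

Request:
jog_arm(
  increments=[
    [0,0,0.15,0],
    [0,0,0.1,0],
    [0,0,0,0],
  ],
)

```text
time_s: 58.45
tcp_pos: [0.5139, 0.1962, 0.3192]
ee_rot: [[0.989, 0.151, -0.001], [0.151, -0.989, -0.0], [-0.001, 0.0, -1.0]]
wrist_force: [0.2, 0.0, -2.5]
gripper_width: 0.133
gripper_force: 30.0
```

Request:
jog_arm(
  increments=[
    [0,0,0.12,0],
    [0,0,0.12,0],
    [0,0,0,0],
  ],
)

```text
time_s: 58.75
tcp_pos: [0.5138, 0.1962, 0.3143]
ee_rot: [[0.989, 0.151, -0.001], [0.151, -0.989, -0.0], [-0.001, 0.0, -1.0]]
wrist_force: [-0.6, -0.6, -2.4]
gripper_width: 0.137
gripper_force: 30.0
```

Request:
jog_arm(
  increments=[
    [0,0,0.1,0],
    [0,0,0.1,0],
    [0,0,0,0],
  ],
)

```text
time_s: 59.05
tcp_pos: [0.5141, 0.1964, 0.3109]
ee_rot: [[0.989, 0.151, 0.0], [0.151, -0.989, 0.0], [0.0, 0.0, -1.0]]
wrist_force: [-0.2, 0.1, -1.6]
gripper_width: 0.136
gripper_force: 30.0
```

Request:
jog_arm(
  increments=[
    [0,0,0.1,0],
    [0,0,0.05,0],
    [0,0,0,0],
  ],
)

```text
time_s: 59.35
tcp_pos: [0.5143, 0.1964, 0.3105]
ee_rot: [[0.988, 0.152, 0.003], [0.152, -0.988, 0.0], [0.003, 0.0, -1.0]]
wrist_force: [-2.3, -0.5, 11.6]
gripper_width: 0.135
gripper_force: 30.0
```

Request:
jog_arm(
  increments=[
    [0,0,0.1,0],
    [0,0,0,0],
  ],
)

```text
time_s: 59.55
tcp_pos: [0.5142, 0.1964, 0.3105]
ee_rot: [[0.988, 0.152, 0.004], [0.152, -0.988, 0.0], [0.004, 0.0, -1.0]]
wrist_force: [-6.1, -2.2, 20.0]
gripper_width: 0.133
gripper_force: 30.0
```

Request:
jog_arm(
  increments=[
    [0,0,-0.1,0],
    [0,0,0,0],
  ],
)

```text
time_s: 59.75
tcp_pos: [0.5143, 0.1963, 0.3105]
ee_rot: [[0.988, 0.152, 0.003], [0.152, -0.988, 0.0], [0.003, 0.0, -1.0]]
wrist_force: [-2.0, -0.8, 10.6]
gripper_width: 0.136
gripper_force: 30.0
```

Request:
jog_arm(
  increments=[
    [0,0,0,0],
    [0,0,0,0],
    [0,0,0,0],
    [0,0,-0.5,0],
    [0,0,-1,0],
    [0,0,-1,0],
    [0,0,-1,0],
    [0,0,-1,0],
    [0,0,-1,0],
    [0,0,0,0],
  ],
  grip=24,
)

```text
time_s: 60.75
tcp_pos: [0.5145, 0.1965, 0.4215]
ee_rot: [[0.988, 0.151, 0.006], [0.151, -0.988, 0.003], [0.007, -0.002, -1.0]]
wrist_force: [-0.1, -1.1, 0.1]
gripper_width: 0.276
gripper_force: 0.0
```

```bash
python3 - <<'E'
from h import *
from fit import fit,up
s=sense(); print(s["time_s"],np.array(s["tcp_pos"]),s["wrist_force"])
im=eyes.capture("scene"); cv2.imwrite("pics/end.png",im)
# expected scene pixels of each board's +x end corners when seated, and measured outlines
for n,sl in(("small",.044),("medium",0),("large",-.044)):
    w,h=SZ[n]; f=lambda x,z:proj("scene",Rz(np.radians(8.75))@np.array([x,sl,z])+[.5077,.2410,0]).round(1).tolist()
    print(n,"exp bot/top near, top far",f(w/2,.015),f(w/2,.015+h),f(-w/2,.015+h))
    for d in eyes.outline_of("scene","board_"+n)[:3]:
        c=np.argwhere(d["mask"]).mean(0)
        if c[1]>390:
            ct=max(cv2.findContours(d["mask"].astype(np.uint8),cv2.RETR_EXTERNAL,cv2.CHAIN_APPROX_NONE)[0],key=len)
            print("  ",round(d["conf"],2),cv2.approxPolyDP(ct,2.5,True)[:,0].tolist())
for o in("steel_tray","bread_paddle","glass_bowl","oil_bottle","mug"):
    print(o,[(np.round(d["centre"],3).tolist(),round(d["conf"],2)) for d in eyes.spot_in("scene",o)[:1]])
print(sense()["time_s"])
E
```

```text
60.75 [0.5145 0.1965 0.4215] [-0.1487 -1.1003  0.1224]
small exp bot/top near, top far [463.8, 207.0] [475.3, 180.3] [455.2, 148.0]
   0.89 [[454, 149], [451, 156], [466, 179], [461, 202], [464, 206], [475, 179]]
   0.55 [[411, 155], [407, 174], [420, 203], [419, 214], [424, 218], [432, 189]]
medium exp bot/top near, top far [451.4, 212.7] [464.0, 181.3] [440.8, 142.3]
   0.56 [[440, 143], [437, 154], [454, 182], [447, 203], [451, 211], [465, 180]]
large exp bot/top near, top far [438.7, 218.5] [452.3, 181.9] [426.1, 135.9]
   0.82 [[425, 139], [418, 162], [434, 191], [433, 211], [439, 217], [452, 180], [429, 140]]
   0.23 [[490, 206], [482, 206], [477, 218], [466, 223], [452, 253], [459, 265], [472, 264], [490, 234], [487, 223], [493, 213]]
steel_tray [([0.547, 0.157, 0.095], 0.92)]
bread_paddle [([0.514, 0.326, 0.093], 0.95)]
glass_bowl [([0.709, 0.076, 0.04], 0.61)]
oil_bottle [([0.736, 0.246, 0.116], 0.91)]
mug [([0.685, -0.362, 0.054], 0.92)]
61.2
```

```bash
python3 -c "
from station import r
print(r.finish_job())"
```

```text
the job is handed in; nothing more can be done
None
```

The three white boards stand in the middle slots, largest next to the tray and smallest next to the paddle. In the last camera check each was seated and centred to within about 2 px at the clear corners, and I handed the job in at about 61 s. The large board slipped from the gripper once while I was lifting it out of its stand. It fell flat, partly onto the purple board, which did not visibly move. I tipped it up against its stand, regripped it and lowered it into its slot. The tray, paddle, bowl, bottle and mug were still in place at the last check.

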